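# Rack the drying tray of clay lamps

## Robot

A 6-joint arm with a two-finger parallel gripper is mounted at the origin on the work surface. World frame = base frame: x ahead of the robot, y to its left, z up, the work surface at z = 0. Lengths are in m, angles in degrees, forces in N, time in s.
With the tool pointing down it reaches from about 0.325 to 0.9 m from the base axis. Payload 3.5 kg.
Tool frame: the origin (TCP) lies midway between the tips of the shut fingers; the grasp point (between the pads) lies 19 mm behind it (hold_point_z is the distance from the TCP to the grasp point, in m); y points along the fingers, z is the direction in which the jaws open and shut, and the axes are right-handed (so a half turn about y gives the same grasp; the last joint's range is limited). The gripper opens to 85 mm and grips with 20 to 120 N. Pads are 22 mm wide; open, the fingers measure 114 mm over their backs; the gripper's body (76 mm by 85 mm) begins 54 mm behind the grasp point. The pads swing forward as they close: fully open they stand 13 mm farther back than shut.
Start: joints at [66.727, 15.837, -1.513, 72.651, 0, 84.076], TCP at [0.186, 0.597, 0.231] pointing down, gripper open.
Joint ranges: [-178.77, 178.77], [-48.84, 107.48], [-61.69, 71.31], [-111.58, 123.2], [-90, 87.43], [-180, 180]. Speed limits (degrees/s): [147.25, 147.25, 180, 180, 180, 180].

## Interface

Orientations are given as a 3x3 rotation matrix whose columns are the frame's x, y, z axes.
In Python, from workcell import * gives the robot as it stands.
- The arm moves only by the shell command python3 -m creep 'ROWS' [FORCE]. ROWS is JSON, a list of rows, each an object of numbers: "dx", "dy", "dz": the shift along the tool's x, y, z each as a share of 40 mm, from -1 to 1; "roll": the turn about the tool's y as a share of 0.12 rad, from -1 to 1; "fingers": the finger opening in mm, from 0 to 85.4. In form: [{"dx": .., "dy": .., "dz": .., "roll": .., "fingers": ..}, ...]. A call has 1 to 12 rows; each row shifts and turns the commanded pose from where the row before left it, along the tool's axes as they then stand; what a row does not reach is not made up. A row lasts 1/12 s, in which the tool goes at most 41.7 mm and 7.16 degrees, less where a joint would pass 70% of its speed; a pose out of reach is approached as far as the arm can. A call with a number of a shift or a turn outside -1 to 1 is refused whole. A call with a gripper value outside its range is refused whole. The fingers move at their own pace and stop on an object; FORCE is the grip in N (left out, the last holds). Time passes only in rows, so rows that do not move let the fingers close. It gives the time, the measured TCP pose, the force and the opening at its end, in the units of the state.
- sense(): the state, without advancing time (a new reading comes with each control period).
- capture(name): name is "side" or "top"; returns (picture, depth): 400x640x3 uint8, red, green, blue; 400x640 float32, m along the optical axis (not along the pixel's ray), 0 where there is no reading.
- camera_info(name): a dict with "mtx" (3x3 intrinsics, pixels), "pose" (4x4, takes a point from camera to world coordinates). Camera axes: x right, y down, z forward; pixel columns grow to the right and rows downward; lengths in m; the calibration is good to about 2 mm. A picture is of the moment at which its call begins. camera_info takes no time and is no camera call.
- sign_off(): hands the job in, once; it reports no verdict.
The state is a dict: "time_s": time; "joint_positions": joint angles; "qd": joint speeds; "joint_efforts": joint torques, N m; "tool_pos": TCP position; "tool_rot": TCP orientation; "contact_force": force on the tool from outside, world axes, zero at the start; "ft_torque": the same for the moment, N m; "gripper_width": opening from 0.0 (shut) to 1.0 (fully open).
Only numpy, scipy, OpenCV 4.12 (cv2) and the standard library are available. Lean on these libraries where they do the work, as an engineer would, in place of code of your own. Each camera call takes 0.05 s, during which the arm holds its last target.

## Task

Set the last dark lamp, which stands on top of the rack, upright in the empty seat of the drying tray, and then slide the tray, with all three lamps standing in their seats, fully home on the rail pair whose colour is that of the disc on the white place of the plan board. Leave everything else on the table and the rack undisturbed.

Things in the scene. Friction and masses are not known exactly. Their poses are not given: they have to be found in the camera images.
- tray_mid (a point): Drying tray of plywood: a panel 180 (x) x 170 (y) x 8 mm, flat on the table at the start, and a tongue 90 wide, 8 thick, back to x = -215, which carries the handle; about 0.24 kg. This point: centre of the panel, half-way through its thickness. x: the way the tray goes into the rack (away from the handle), z up.
- tray_handle (a point): Handle of the tray: an upright dark wooden plate on the tongue, 10 mm thick along the tray's x, 50 mm wide along y, its top 58 mm and its foot 8 mm above the tray's underside. This point: 36 mm above the underside, 195 mm behind the panel's centre. Pinch it across its thickness, firmly. Axes as tray_mid
- seat_empty (a point): The tray's empty seat for a lamp: four low wooden cleats (5 mm high, their inner faces 24.5 mm from the centre, on the diagonals) on the panel's top. This point: the seat's centre, on the panel's top face, at x = -35 mm, y = 0 of the tray. Axes as tray_mid
- seat_a (a point): The same kind of seat at x = 45, y = 40 mm of the tray; lamp_a stands in it from the start. Axes as tray_mid
- seat_b (a point): The same kind of seat at x = 45, y = -40 mm of the tray; lamp_b stands in it from the start. Axes as tray_mid
- lamp_last_mid (a point): The last dark (blackish purple) clay lamp: round, 40 mm across at the foot, 49 mm at 10 mm up, 52 mm at the rim, 32 mm tall, 35 g, standing on the rack's top board. This point: its centre, 16 mm up. z up; round, so its yaw does not matter.
- lamp_a_mid (a point): A dark lamp like it, loose in seat_a of the tray. This point: its centre, 16 mm up.
- lamp_b_mid (a point): A dark lamp like it, loose in seat_b of the tray. This point: its centre, 16 mm up.
- rack_top (a point): Fixed drying rack: four wooden posts and three rail pairs under a plywood top board 220 (x) x 232 (y) x 14 mm, its top face 250 mm above the table. This point: on the top face, above the rail_ points. x: the way in (open side at -x; posts and board begin at x = -100), y across, z up. Objects stand on the top.
- plan_next (a point): Wooden plan board lying fixed on the table beyond the tray, with three coloured discs in a row; one of the three places is backed by a white panel 80 x 64 mm. This point: the centre of that white place. The disc on it tells the rail pair to use.
- rail_blue (a point): Lowest rail pair, marked blue: ledges with upper faces 50 mm above the table, 24 mm wide, 8 thick, 144 apart, x -104 to 110; guide lips 14 high, 180 apart, flared at the mouth; stops 16 high at x = 94. This point: mid-way between the ledges, at their upper face; a tray that is home has its panel's centre straight above. Axes as rack_top.
- rail_yellow (a point): Middle rail pair, marked yellow: ledges with upper faces 115 mm above the table, 24 mm wide, 8 thick, 144 apart, x -104 to 110; guide lips 14 high, 180 apart, flared at the mouth; stops 16 high at x = 94. This point: mid-way between the ledges, at their upper face; a tray that is home has its panel's centre straight above. Axes as rack_top.
- rail_red (a point): Highest rail pair, marked red: ledges with upper faces 180 mm above the table, 24 mm wide, 8 thick, 144 apart, x -104 to 110; guide lips 14 high, 180 apart, flared at the mouth; stops 16 high at x = 94. This point: mid-way between the ledges, at their upper face; a tray that is home has its panel's centre straight above. Axes as rack_top.
- token_blue: blue disc, 42 mm across, 10 mm thick, fixed on the plan board; if it is the one on the white place, the tray belongs on the blue rail pair. Origin: centre of its underside.
- token_yellow: yellow disc, 42 mm across, 10 mm thick, fixed on the plan board; if it is the one on the white place, the tray belongs on the yellow rail pair. Origin: centre of its underside.
- token_red: red disc, 42 mm across, 10 mm thick, fixed on the plan board; if it is the one on the white place, the tray belongs on the red rail pair. Origin: centre of its underside.
- clay1: Bystander, leave alone: red-brown clay lamp, 52 mm across, 32 tall, on the rack's top. Origin: centre of its underside.
- clay2: Bystander, leave alone: red-brown clay lamp like clay1, on the table between tray and rack. Origin: centre of its underside.
- jar: Bystander, leave alone: amber jar with white cap, 44 mm across, 70 tall, on the rack's top. Origin: centre of its underside.
- bowl: Bystander, leave alone: blue bowl, 100 mm across, 45 tall, left of the rack. Origin: centre of its underside.
- brush: Bystander, leave alone: brush lying on the table on the robot's right.
- bottle: Bystander, leave alone: green bottle, 70 mm across, 180 tall, on the left, beyond the rack. Origin: centre of its underside.
- stack: Bystander, leave alone: stack of four red-brown lamps, 52 mm across, 86 tall, on the left beyond the rack. Origin: centre of its underside.
- sponge: Bystander, leave alone: yellow sponge block 100 x 65 x 35, on the right. Origin: centre of its underside.
Not all that is in view belongs to the job. Leave any turquoise or yellow look-alike of the part that bears lamp_last_mid alone.

How it is judged (in metres and radians):
On the way:
1. the last lamp stands upright in the tray's empty seat, released (horizontal distance between lamp_last_mid and seat_empty below 0.011 m and z of lamp_last_mid in the frame of seat_empty between 0.011 and 0.021 m and angle between lamp_last_mid's own z axis and vertical below 0.12 rad and contact force between lamp_last and the fingers below 0.05 N and height (world z) of tray_mid below 0.03 m), for 0.2 s.
At the end, for the whole second after the job is handed in: The tray lies on both rails of the pair told: within 10 mm of home at the stops and of the rails' middle, underside within 5 mm of the ledges, level within 0.06 rad, in line within 0.09. All three lamps stand in their seats: within 11 mm of centre, 5 mm of the panel, upright within 0.12 rad (((horizontal distance between token_blue and plan_next below 0.015 m and x of tray_mid in the frame of rail_blue between -0.01 and 0.008 m and y of tray_mid in the frame of rail_blue between -0.01 and 0.01 m and z of tray_mid in the frame of rail_blue between -0.001 and 0.01 m and angle between the x axis of tray_mid and the x axis of rail_blue, either way round below 0.09 rad) or (horizontal distance between token_yellow and plan_next below 0.015 m and x of tray_mid in the frame of rail_yellow between -0.01 and 0.008 m and y of tray_mid in the frame of rail_yellow between -0.01 and 0.01 m and z of tray_mid in the frame of rail_yellow between -0.001 and 0.01 m and angle between the x axis of tray_mid and the x axis of rail_yellow, either way round below 0.09 rad) or (horizontal distance between token_red and plan_next below 0.015 m and x of tray_mid in the frame of rail_red between -0.01 and 0.008 m and y of tray_mid in the frame of rail_red between -0.01 and 0.01 m and z of tray_mid in the frame of rail_red between -0.001 and 0.01 m and angle between the x axis of tray_mid and the x axis of rail_red, either way round below 0.09 rad)) and horizontal distance between lamp_a_mid and seat_a below 0.011 m and z of lamp_a_mid in the frame of seat_a between 0.011 and 0.021 m and angle between each of lamp_a_mid, lamp_b_mid, lamp_last_mid's own z axis and vertical below 0.12 rad and horizontal distance between lamp_b_mid and seat_b below 0.011 m and z of lamp_b_mid in the frame of seat_b between 0.011 and 0.021 m and horizontal distance between lamp_last_mid and seat_empty below 0.011 m and z of lamp_last_mid in the frame of seat_empty between 0.011 and 0.021 m and angle between tray_mid's own z axis and vertical below 0.06 rad); the robot touches nothing.
It fails at once if a thing standing on the rack's top (clay lamp, jar) is moved more than 40 mm (distance of any of clay1, jar from where it was at the start of the episode above 0.04 m).
It fails at once if another bystander on the table is moved more than 40 mm (distance of any of clay2, bowl, brush, bottle, stack, sponge from where it was at the start of the episode above 0.04 m).
It also fails if it takes over 59 s, if anything falls off the work surface, if the arm or the gripper's body presses on something with over 40 N, if the wrist force passes 120 N, or if a joint passes its speed limit or range.

## Working session

There is one attempt and no reset: what is moved stays moved. The work goes in short steps, Python scripts to look and compute and a shell command to move; the robot and the scene stay as the last step left them, time stands still between calls to the robot, and variables do not carry over. Pictures are saved under pics/ and viewed, and the job is handed in when it is done.

```bash
ls; mkdir -p pics
python3 - <<'E'
from workcell import *
import cv2,numpy as np
np.set_printoptions(precision=4,suppress=True)
s=sense();print(s)
for n in ("side","top"):
    p,d=capture(n);cv2.imwrite(f"pics/{n}0.png",p[:,:,::-1]);np.savez(f"{n}0.npz",p=p,d=d)
    i=camera_info(n);print(n,i["mtx"],i["pose"])
E
```

```text
pics
{'time_s': 0.0, 'joint_positions': array([66.7274, 15.8781, -1.5971, 72.6512,  0.0006, 84.0763]), 'qd': array([-0.1325, -0.036 ,  0.0067, -0.01  , -0.1075, -0.0149]), 'joint_efforts': array([  0.0006, -44.5508,  29.5202,   0.0164,  -0.0002,   0.    ]), 'tool_pos': array([0.1861, 0.5959, 0.2302]), 'tool_rot': array([[ 0.9545, -0.0009,  0.2982],
       [-0.2982, -0.002 ,  0.9545],
       [-0.0002, -1.    , -0.0022]]), 'contact_force': array([ 0.1427,  0.1648, -0.6379]), 'ft_torque': array([-0.0419,  0.0345,  0.0322]), 'gripper_width': 0.998483127390738}
side [[431.0045   0.     322.5255]
 [  0.     431.0045 202.4913]
 [  0.       0.       1.    ]] [[-0.9929 -0.0662  0.0992  0.4362]
 [-0.1193  0.5623 -0.8183  1.0389]
 [-0.0016 -0.8243 -0.5661  0.9274]
 [ 0.      0.      0.      1.    ]]
top [[401.9005   0.     318.271 ]
 [  0.     401.9005 197.4374]
 [  0.       0.       1.    ]] [[ 0.0246 -0.9856  0.1674  0.349 ]
 [-0.9995 -0.0277 -0.0162 -0.0154]
 [ 0.0206 -0.167  -0.9857  1.5175]
 [ 0.      0.      0.      1.    ]]
```

View pics/side0.png

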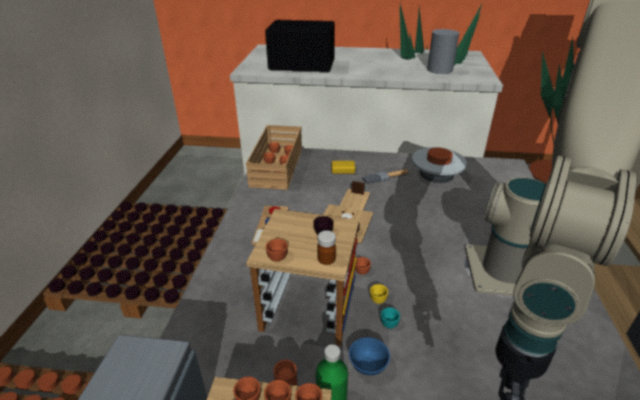

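View pics/top0.png

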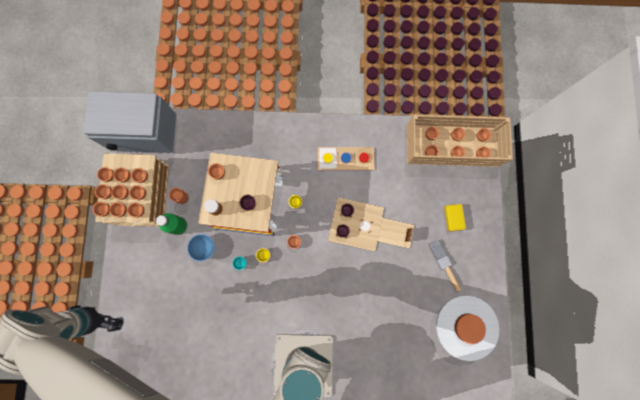

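```bash
cat > h.py <<'E'
from workcell import *
import cv2,numpy as np
np.set_printoptions(precision=4,suppress=True)
def ray(n,u,v,z):
    i=camera_info(n);K=i["mtx"];T=i["pose"]
    r=T[:3,:3]@np.linalg.solve(K,[u,v,1]);o=T[:3,3]
    return o+r*(z-o[2])/r[2]
def proj(n,P):
    i=camera_info(n);T=i["pose"];p=T[:3,:3].T@(np.array(P)-T[:3,3]);q=i["mtx"]@p;return q[:2]/q[2]
def crop(n,img,x0,y0,x1,y1,k,name):
    c=cv2.resize(img[y0:y1,x0:x1,::-1],None,fx=k,fy=k,interpolation=cv2.INTER_CUBIC);cv2.imwrite("pics/"+name,c)
E
python3 - <<'E'
from h import *
t=np.load("top0.npz");s=np.load("side0.npz")
crop("top",t["p"],190,140,430,260,3.3,"c1.png")
crop("side",s["p"],230,160,430,340,3.3,"c2.png")
d=t["d"];print(d[205,247],d[225,375],d[190,230],d[300,330])
E
```

```text
1.2663732 1.522534 1.2872987 1.4759398
```

View pics/c1.png

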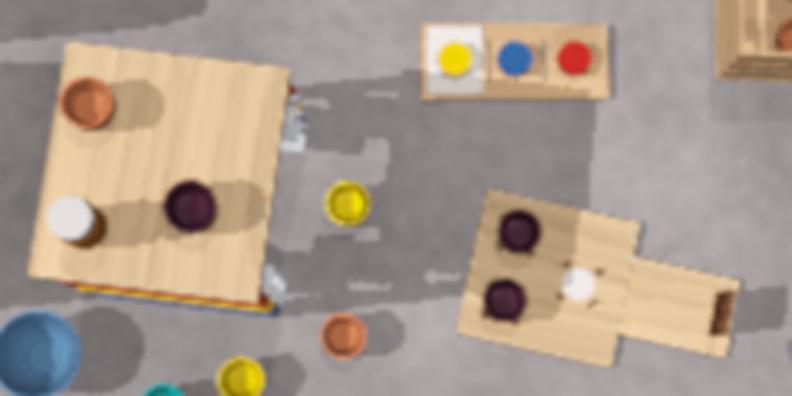

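View pics/c2.png

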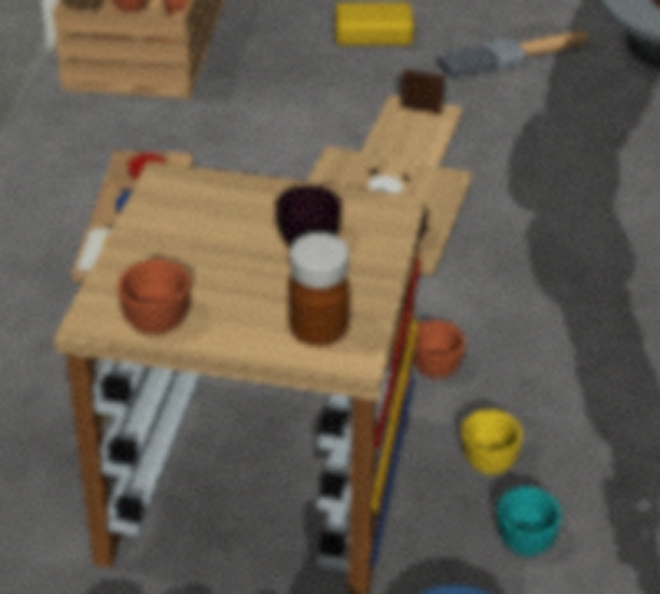

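Left to right on the plan board: the yellow disc (328,158) lies on the white panel, blue (346,158) and red (364,158) do not, so the target is the yellow rail pair. Candidate lamps: the dark purple one on the rack top (248,203) is the target. The yellow look-alikes (295,201) and (263,255), the turquoise one (239,263), clay1 (217,171) and clay2 (294,241) are not. The crop confirms it.

Run:
```python
from h import *
t=np.load("top0.npz");p=t["p"];hsv=cv2.cvtColor(p,cv2.COLOR_RGB2HSV)
for nm,(u,v) in dict(panel=(365,238),tongue=(395,232),board=(230,190),ground=(320,220),lamp=(248,203),la=(347,210),handle=(408,235)).items(): print(nm,hsv[v,u],t["d"][v,u])
wood=((hsv[:,:,1]>70)&(hsv[:,:,0]>8)&(hsv[:,:,0]<28)&(hsv[:,:,2]>90)).astype(np.uint8)
dark=((hsv[:,:,2]<75)&(p[:,:,0].astype(int)-p[:,:,1]>4)).astype(np.uint8)
def region(m,x0,y0,x1,y1):
    z=np.zeros_like(m);z[y0:y1,x0:x1]=m[y0:y1,x0:x1];return z
def big(m):
    c,_=cv2.findContours(m,cv2.RETR_EXTERNAL,cv2.CHAIN_APPROX_NONE);return max(c,key=cv2.contourArea)
# tray
m=region(wood|dark,322,190,425,256);m=cv2.morphologyEx(m,cv2.MORPH_CLOSE,np.ones((5,5)))
c=big(m);a=cv2.approxPolyDP(c,2.2,True)[:,0]
print("tray poly");[print(q,ray("top",*q,0.008)) for q in a]
m=region(wood|dark,195,148,280,236);m=cv2.morphologyEx(m,cv2.MORPH_CLOSE,np.ones((5,5)))
c=big(m);print("board poly");[print(q,ray("top",*q,0.25)) for q in cv2.approxPolyDP(c,4,True)[:,0]]
n,l,st,ce=cv2.connectedComponentsWithStats(dark)
for i in range(1,n):
    if st[i,4]>30 and 195<ce[i][0]<430 and 150<ce[i][1]<260: print("dark",st[i],ce[i])
vis=cv2.cvtColor((wood*150+dark*80),cv2.COLOR_GRAY2BGR);crop("t",vis,190,140,430,260,3.3,"m1.png")
```

```text
panel [ 17  78 227] 1.5045798
tongue [ 17  77 228] 1.5185695
board [ 18  76 227] 1.2872987
ground [  4  13 133] 1.5184381
lamp [167 120  64] 1.2603073
la [167 114  67] 1.5134891
handle [ 10 146  94] 1.4692677
tray poly
[337 199] [ 0.6014 -0.1117  0.008 ]
[329 240] [ 0.4449 -0.0844  0.008 ]
[372 250] [ 0.4119 -0.2459  0.008 ]
[377 241] [ 0.4459 -0.2647  0.008 ]
[409 247] [ 0.4266 -0.385   0.008 ]
[412 225] [ 0.5096 -0.3975  0.008 ]
[382 219] [ 0.5294 -0.2836  0.008 ]
[382 209] [ 0.5677 -0.2837  0.008 ]
board poly
[211 154] [0.6973 0.3148 0.25  ]
[199 223] [0.4722 0.3369 0.25  ]
[271 234] [0.4436 0.1094 0.25  ]
[276 161] [0.6803 0.1037 0.25  ]
dark [240 196  14  14 138] [246.5362 202.3696]
dark [342 204  11  12 106] [346.9906 209.783 ]
dark [337 225  11  12  84] [342.0714 230.6548]
```

View pics/m1.png

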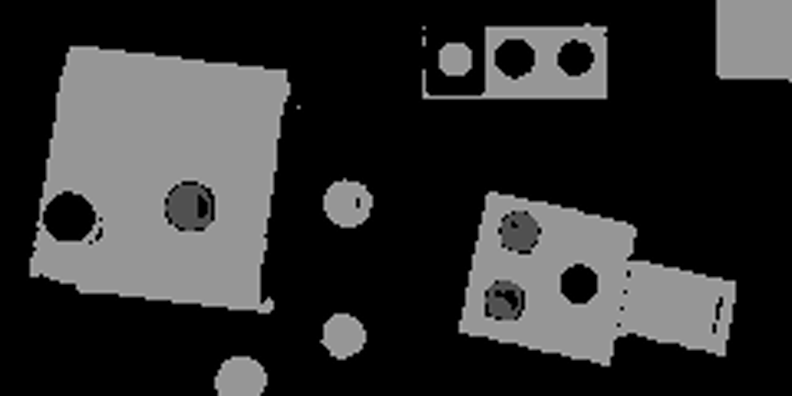

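```bash
cat >> h.py <<'E'
def masks(p):
    hsv=cv2.cvtColor(p,cv2.COLOR_RGB2HSV)
    wood=((hsv[:,:,1]>50)&(hsv[:,:,0]>8)&(hsv[:,:,0]<28)&(hsv[:,:,2]>80)).astype(np.uint8)
    dark=((hsv[:,:,2]<75)&(p[:,:,0].astype(int)-p[:,:,1]>4)).astype(np.uint8)
    return wood,dark
def big(m,box):
    x0,y0,x1,y1=box
    z=np.zeros_like(m);z[y0:y1,x0:x1]=m[y0:y1,x0:x1];z=cv2.morphologyEx(z,cv2.MORPH_CLOSE,np.ones((5,5)))
    c,_=cv2.findContours(z,cv2.RETR_EXTERNAL,cv2.CHAIN_APPROX_NONE);return max(c,key=cv2.contourArea)[:,0]
def rect(P,c,th,xlo,xhi,ylo,yhi,yl=None):
    """P Nx2; refine frame given nominal rectangle edges; returns centre offset & edges"""
    for k in range(6):
        x=np.array([np.cos(th),np.sin(th)]);y=np.array([-x[1],x[0]])
        Q=(P-c)@np.c_[x,y];m=.012
        e={}
        for nm,ax,v,lo,hi in (("xl",0,xlo,ylo,yhi),("xh",0,xhi,ylo,yhi),("yl",1,ylo,xlo,xhi),("yh",1,yhi,xlo,xhi)):
            s=(abs(Q[:,ax]-v)<m)&(Q[:,1-ax]>lo+.012)&(Q[:,1-ax]<hi-.012)
            if s.sum()<8: continue
            a=np.polyfit(Q[s,1-ax],Q[s,ax],1);r=abs(Q[s,ax]-np.polyval(a,Q[s,1-ax]));
            f=np.where(s)[0][r<.003]
            a=np.polyfit(Q[f,1-ax],Q[f,ax],1)
            e[nm]=(a[0]*(-1 if ax==0 else 1),np.polyval(a,(lo+hi)/2)-v,len(f))
        dth=np.average([v[0] for v in e.values()],weights=[v[2]**3 for v in e.values()])
        dx=np.mean([e[q][1] for q in("xl","xh") if q in e]);dy=np.mean([e[q][1] for q in("yl","yh") if q in e])
        c=c+x*dx+y*dy;th+=dth
    return c,th,e
E
python3 - <<'E'
from h import *
p=np.load("top0.npz")["p"];w,d=masks(p)
c=big(w|d,(322,190,425,256));P=np.array([ray("top",*q,.008)[:2] for q in c])
r=rect(P,np.array([.507,-.18]),np.radians(79.4),-.09,.09,-.085,.085);print("tray",r[0],np.degrees(r[1]),r[2])
r=rect(P,r[0],r[1],-.215,.09,-.045,.045);print("tray tongue frame",np.degrees(r[1]), r[2])
c=big(w|d,(195,148,278,236));P=np.array([ray("top",*q,.25)[:2] for q in c])
r=rect(P,np.array([.573,.216]),np.radians(84),-.11,.11,-.116,.116);print("board",r[0],np.degrees(r[1]),r[2])
# dark lamps: outer rim blob
hsv=cv2.cvtColor(p,cv2.COLOR_RGB2HSV)
pur=((hsv[:,:,0]>140)&(hsv[:,:,2]<110)&(hsv[:,:,1]>60)).astype(np.uint8)
n,l,st,ce=cv2.connectedComponentsWithStats(pur)
for i in range(1,n):
    if st[i,4]>60 and 195<ce[i][0]<430 and 150<ce[i][1]<260:
        z=.282 if ce[i][0]<300 else .04
        print("lamp",st[i],ce[i],ray("top",*ce[i],z-.008))
s=np.load("side0.npz")["p"];hsv=cv2.cvtColor(s,cv2.COLOR_RGB2HSV)
crop("s",s,310,170,380,240,8,"c3.png")
E
```

```text
tray [ 0.5091 -0.1849] 78.72314423968302 {'xl': (np.float64(-0.0012113377016412048), np.float64(4.0018344017594965e-05), 11), 'xh': (np.float64(-0.0008734649091095542), np.float64(-4.0018266445104866e-05), 38), 'yl': (np.float64(0.0022798513962179147), np.float64(0.001163421006240603), 40), 'yh': (np.float64(-0.0013982590968784566), np.float64(-0.001163420955385061), 41)}
tray tongue frame 79.3131007203337 {'xl': (np.float64(-0.02150107858002944), np.float64(0.0008126245273008814), 17), 'xh': (np.float64(-0.006572344261653498), np.float64(-0.0008126245091134021), 17), 'yl': (np.float64(-0.01845902320410965), np.float64(-0.0013323908061499412), 28), 'yh': (np.float64(0.02226976111352998), np.float64(0.0013323908088384365), 29)}
board [0.5738 0.2204] 84.47306626625898 {'xl': (np.float64(0.0026934695009994823), np.float64(-0.0003598185328854836), 63), 'xh': (np.float64(0.003787385605079057), np.float64(0.0003598185331602638), 64), 'yl': (np.float64(0.002745567002742702), np.float64(-0.002817924102778993), 60), 'yh': (np.float64(-0.01434852952399794), np.float64(0.002817924102692368), 54)}
lamp [240 195  15  15 167] [247.3413 202.3772] [0.5384 0.1851 0.274 ]
lamp [342 205  11  11 103] [346.8932 209.8641] [ 0.5573 -0.1479  0.032 ]
lamp [338 225  11  12 107] [342.6542 230.7383] [ 0.4789 -0.1332  0.032 ]
```

View pics/c3.png

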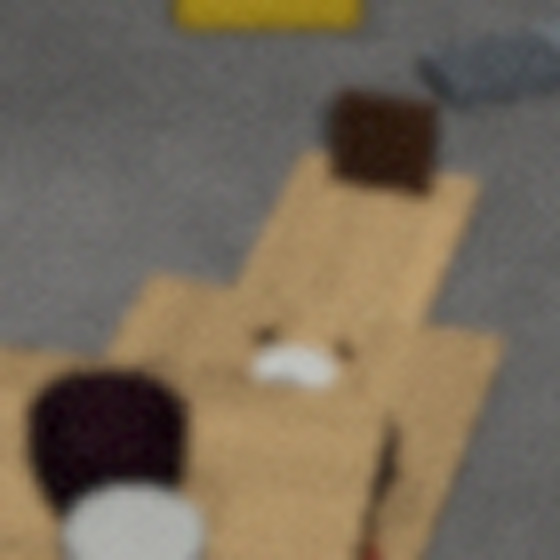

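```bash
python3 - <<'E'
from h import *
print(proj("side",[.5384,.1851,.282]),proj("side",[.5384,.1851,.25]))
s=np.load("side0.npz")["p"];hsv=cv2.cvtColor(s,cv2.COLOR_RGB2HSV)
m=((hsv[:,:,2]<70)&((hsv[:,:,0]>140))).astype(np.uint8)
for v in range(214,240,2):
    u=np.where(m[v,300:350])[0]
    if len(u):print(v,300+u.min(),300+u.max())
print("jar",ray("top",212,207,.32),"clay1",ray("top",217,171,.28),"yl",ray("top",295,201,.03))
for n,P in (("board corners",[(.10,.10)]),): pass
E
python3 -m creep '[{"dy":-1,"roll":1},{"dy":-1,"roll":1},{"dy":-1,"roll":1},{"dy":-1,"roll":1},{"dy":-1,"roll":1},{"roll":1},{"roll":1},{"roll":1},{"roll":1},{"roll":1},{"roll":1},{"roll":1}]'
```

```text
[323.0882 220.6269] [323.0992 230.7337]
218 317 329
220 316 330
222 315 331
224 315 331
226 315 331
228 316 330
230 316 322
232 318 319
jar [0.5145 0.2823 0.32  ] clay1 [0.6345 0.2845 0.28  ] yl [0.5857 0.0469 0.03  ]$[0]: bad value
```

```bash
python3 -m creep '[{"dx":0,"dy":-1,"dz":0,"roll":1,"fingers":85},{"dx":0,"dy":-1,"dz":0,"roll":1,"fingers":85},{"dx":0,"dy":-1,"dz":0,"roll":1,"fingers":85},{"dx":0,"dy":-1,"dz":0,"roll":1,"fingers":85},{"dx":0,"dy":-1,"dz":0,"roll":1,"fingers":85},{"dx":0,"dy":0,"dz":0,"roll":1,"fingers":85},{"dx":0,"dy":0,"dz":0,"roll":1,"fingers":85},{"dx":0,"dy":0,"dz":0,"roll":1,"fingers":85},{"dx":0,"dy":0,"dz":0,"roll":1,"fingers":85},{"dx":0,"dy":0,"dz":0,"roll":1,"fingers":85},{"dx":0,"dy":0,"dz":0,"roll":1,"fingers":85},{"dx":0,"dy":0,"dz":0,"roll":1,"fingers":85}]'
cat >> h.py <<'E'
def go(x,y,z):
    s=sense();d=s["tool_rot"].T@(np.array([x,y,z])-s["tool_pos"])
    R=s["tool_rot"];print("t",round(s["time_s"],2),"pos",s["tool_pos"],"zang",np.degrees(np.arctan2(R[1,2],R[0,2])),"ydir",R[:,1],"F",s["contact_force"],"g",round(s["gripper_width"],3),"j",s["joint_positions"]);print("rows(40mm):",d/.04)
E
python3 -c "
from h import *
go(.538,.185,.40)"
```

```text
time_s: 1.1
tool_pos: [0.1863, 0.5963, 0.4306]
tool_rot: [[-0.177, -0.001, 0.984], [-0.984, -0.001, -0.177], [0.001, -1.0, -0.0]]
contact_force: [-0.9, 0.1, 0.3]
gripper_width: 0.996
t 1.1 pos [0.1863 0.5963 0.4306] zang -10.195913094576488 ydir [-0.0005 -0.0013 -1.    ] F [-0.9073  0.1352  0.2821] g 0.996 j [ 66.7261  14.3511  20.0736  95.8029  -0.0003 166.922 ]
rows(40mm): [ 8.5638  0.7729 10.4744]
```

```bash
python3 -m creep '[{"dx":0.65,"dy":0,"dz":0.8,"roll":0,"fingers":85},{"dx":0.65,"dy":0,"dz":0.8,"roll":0,"fingers":85},{"dx":0.65,"dy":0,"dz":0.8,"roll":0,"fingers":85},{"dx":0.65,"dy":0,"dz":0.8,"roll":0,"fingers":85},{"dx":0.65,"dy":0,"dz":0.8,"roll":0,"fingers":85},{"dx":0.65,"dy":0,"dz":0.8,"roll":0,"fingers":85},{"dx":0.65,"dy":0,"dz":0.8,"roll":0,"fingers":85},{"dx":0.65,"dy":0,"dz":0.8,"roll":0,"fingers":85},{"dx":0.65,"dy":0,"dz":0.8,"roll":0,"fingers":85},{"dx":0.65,"dy":0,"dz":0.8,"roll":0,"fingers":85},{"dx":0.65,"dy":0,"dz":0.8,"roll":0,"fingers":85},{"dx":0.65,"dy":0,"dz":0.8,"roll":0,"fingers":85}]'
python3 -c "
from h import *
go(.538,.185,.30)"
```

```text
time_s: 2.1
tool_pos: [0.5121, 0.2216, 0.4309]
tool_rot: [[-0.171, -0.001, 0.985], [-0.985, -0.0, -0.171], [0.0, -1.0, -0.001]]
contact_force: [0.5, 1.2, 0.2]
gripper_width: 0.995
t 2.1 pos [0.5121 0.2216 0.4309] zang -9.862363071193013 ydir [-0.0007 -0.0001 -1.    ] F [0.461  1.2364 0.2125] g 0.995 j [ 16.7573   7.0068  11.2361  94.2689   0.007  116.6196]
rows(40mm): [0.7892 3.2722 0.798 ]
```

```bash
python3 -m creep '[{"dx":0.79,"dy":0,"dz":0.8,"roll":0.15,"fingers":85},{"dx":0,"dy":0,"dz":0,"roll":0,"fingers":85},{"dx":0,"dy":0.9,"dz":0,"roll":0,"fingers":85},{"dx":0,"dy":0.9,"dz":0,"roll":0,"fingers":85},{"dx":0,"dy":0.8,"dz":0,"roll":0,"fingers":85},{"dx":0,"dy":0,"dz":0,"roll":0,"fingers":85}]'
python3 -c "
from h import *
go(.538,.185,.257)
p,d=capture('top');crop('t',p,190,140,310,250,6,'c4.png')
p,d=capture('side');crop('s',p,230,160,430,300,4,'c5.png')"
```

```text
time_s: 2.6
tool_pos: [0.5297, 0.1883, 0.3179]
tool_rot: [[-0.189, -0.017, 0.982], [-0.982, -0.004, -0.189], [0.007, -1.0, -0.016]]
contact_force: [-1.1, 0.0, -1.2]
gripper_width: 0.997
t 2.6 pos [0.5297 0.1883 0.3179] zang -10.899046641655685 ydir [-0.0171 -0.0038 -0.9998] F [-1.0703  0.0431 -1.1973] g 0.997 j [ 12.9789   8.273   -0.5512  82.1781   0.0083 113.8746]
rows(40mm): [0.0315 1.5194 0.2444]
```

View pics/c5.png

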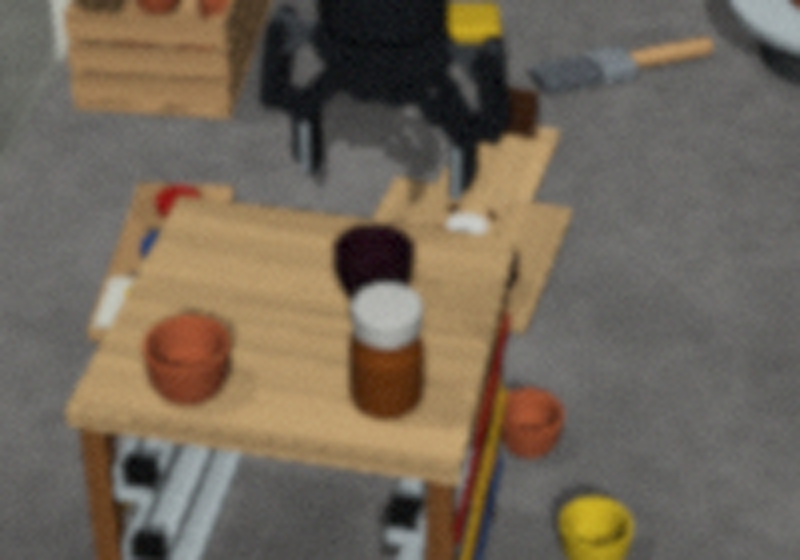

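View pics/c4.png

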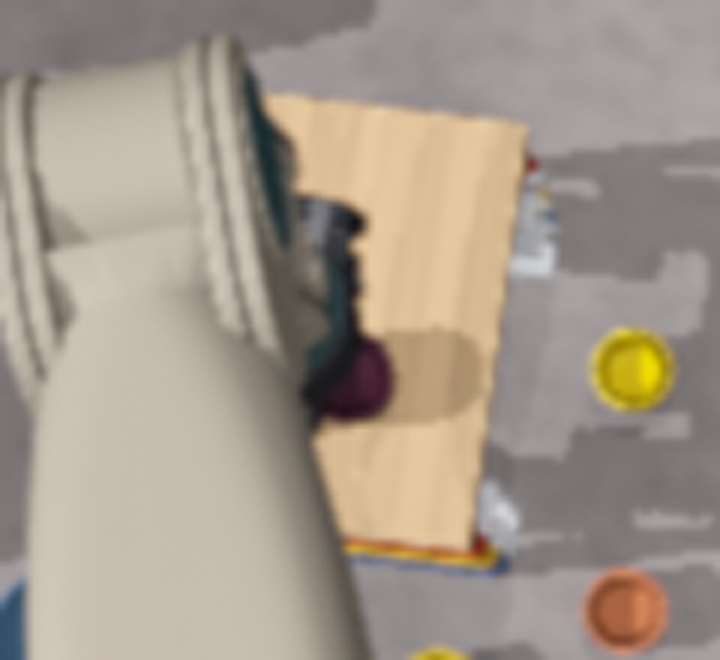

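The hand is now above the target; its fingers (side 300–465 px in the crop) straddle the dark lamp (373,260) and stay clear of the jar (387,340).

```bash
python3 -c "
from h import *
go(.538,.185,.257)"; python3 -m creep '[{"dx":0,"dy":0,"dz":0.1,"roll":0,"fingers":85},{"dx":0,"dy":0,"dz":0,"roll":0,"fingers":85}]'
python3 -c "
from h import *
go(.538,.185,.257)"
```

```text
t 2.7 pos [0.5341 0.1895 0.3261] zang -10.870334263895238 ydir [-0.0041 -0.0008 -1.    ] F [ 1.0361 -0.5125  1.457 ] g 0.995 j [ 12.9994   8.1062   0.2247  82.3566   0.005  113.8695]
rows(40mm): [0.0898 1.7271 0.1238]
time_s: 2.87
tool_pos: [0.5419, 0.1894, 0.3308]
tool_rot: [[-0.189, 0.006, 0.982], [-0.982, 0.001, -0.189], [-0.002, -1.0, 0.006]]
contact_force: [0.4, -0.2, -0.3]
gripper_width: 0.995
t 2.87 pos [0.5419 0.1894 0.3308] zang -10.87503393209299 ydir [ 0.0064  0.0013 -1.    ] F [ 0.397  -0.1925 -0.2679] g 0.995 j [ 12.8144   8.3842   1.103   82.3444  -0.0094 113.689 ]
rows(40mm): [ 0.13    1.8449 -0.0864]
```

```bash
python3 -m creep '[{"dx":0.12,"dy":0,"dz":-0.07,"roll":0,"fingers":85},{"dx":0,"dy":0.5,"dz":0,"roll":0,"fingers":85},{"dx":0,"dy":0.5,"dz":0,"roll":0,"fingers":85},{"dx":0,"dy":0.4,"dz":0,"roll":0,"fingers":85},{"dx":0,"dy":0.2,"dz":0,"roll":0,"fingers":85},{"dx":0,"dy":0,"dz":0,"roll":0,"fingers":85},{"dx":0,"dy":0,"dz":0,"roll":0,"fingers":85}]'
python3 -c "
from h import *
go(.538,.185,.257)"
```

```text
time_s: 3.45
tool_pos: [0.5362, 0.1846, 0.2644]
tool_rot: [[-0.189, 0.001, 0.982], [-0.982, 0.0, -0.189], [-0.0, -1.0, 0.001]]
contact_force: [-0.2, 0.5, 0.6]
gripper_width: 0.991
t 3.45 pos [0.5362 0.1846 0.2644] zang -10.89059864813531 ydir [ 0.0012  0.0002 -1.    ] F [-0.2055  0.452   0.6199] g 0.991 j [ 12.4662   9.0235  -6.0263  74.8816  -0.0011 113.3568]
rows(40mm): [-0.0181  0.1846  0.0414]
```

Descend the last 7 mm and close.

```bash
python3 -m creep '[{"dx":0,"dy":0.17,"dz":0.04,"roll":0,"fingers":85},{"dx":0,"dy":0,"dz":0,"roll":0,"fingers":70},{"dx":0,"dy":0,"dz":0,"roll":0,"fingers":60},{"dx":0,"dy":0,"dz":0,"roll":0,"fingers":50},{"dx":0,"dy":0,"dz":0,"roll":0,"fingers":45},{"dx":0,"dy":0,"dz":0,"roll":0,"fingers":40},{"dx":0,"dy":0,"dz":0,"roll":0,"fingers":40},{"dx":0,"dy":0,"dz":0,"roll":0,"fingers":40},{"dx":0,"dy":0,"dz":0,"roll":0,"fingers":40}]' 25
python3 -c "
from h import *
go(.538,.185,.257)
p,d=capture('side');crop('s',p,270,160,390,270,6,'c6.png')"
```

```text
time_s: 4.2
tool_pos: [0.5378, 0.1844, 0.2574]
tool_rot: [[-0.189, 0.001, 0.982], [-0.982, 0.0, -0.189], [-0.001, -1.0, 0.001]]
contact_force: [-0.1, -0.1, 5.8]
gripper_width: 0.587
t 4.2 pos [0.5378 0.1844 0.2574] zang -10.886493516449244 ydir [ 0.0015  0.0003 -1.    ] F [-0.1307 -0.0723  5.7867] g 0.587 j [ 12.411    9.333   -6.5024  74.0773  -0.0003 113.2975]
rows(40mm): [-0.0156  0.0095  0.0014]
```

View pics/c6.png

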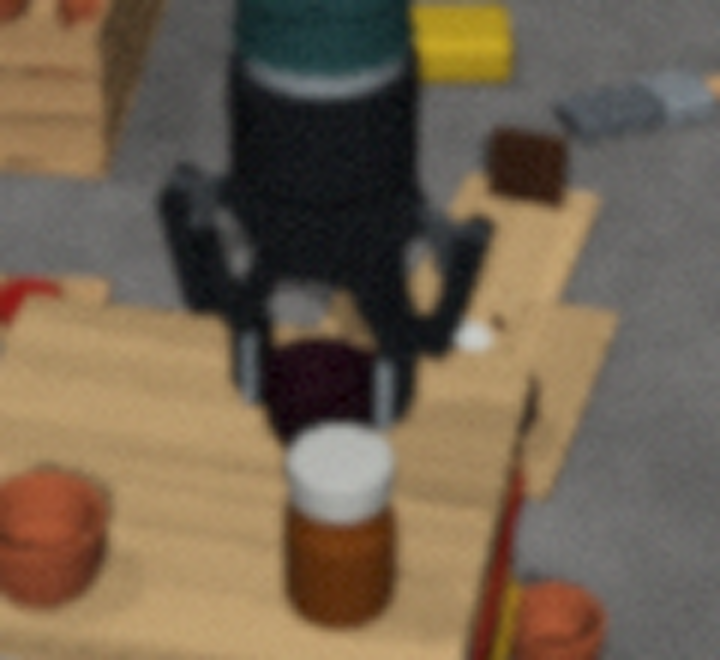

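```bash
python3 -c "
from h import *
p=np.load('top0.npz')['p'];r=p[218:236,355:376].astype(int);m=(r.min(2)>200)
m=((r.max(2)-r.min(2)<25)&(r.min(2)>195));v,u=np.where(m);print(u.mean()+355,v.mean()+218,m.sum(),ray('top',u.mean()+355,v.mean()+218,.008))"
python3 -m creep '[{"dx":0,"dy":-0.3,"dz":0,"roll":0,"fingers":40},{"dx":0,"dy":-0.6,"dz":0,"roll":0,"fingers":40},{"dx":0,"dy":-0.7,"dz":0,"roll":0,"fingers":40},{"dx":0,"dy":-0.7,"dz":0,"roll":0,"fingers":40},{"dx":0.4,"dy":-0.3,"dz":0,"roll":0,"fingers":40},{"dx":0.7,"dy":0,"dz":0.1,"roll":0,"fingers":40},{"dx":0.8,"dy":0,"dz":0.1,"roll":0,"fingers":40},{"dx":0.8,"dy":0,"dz":0.1,"roll":0,"fingers":40},{"dx":0.8,"dy":0,"dz":0.1,"roll":0,"fingers":40},{"dx":0.8,"dy":0,"dz":0.1,"roll":0,"fingers":40},{"dx":0.8,"dy":0,"dz":0.1,"roll":0,"fingers":40},{"dx":0.8,"dy":0,"dz":0.1,"roll":0,"fingers":40}]' 30
python3 -m creep '[{"dx":0.8,"dy":0,"dz":0.1,"roll":0,"fingers":40},{"dx":0.8,"dy":0,"dz":0.1,"roll":0,"fingers":40},{"dx":0.8,"dy":0,"dz":0.1,"roll":0,"fingers":40},{"dx":0.7,"dy":0,"dz":0.1,"roll":0,"fingers":40},{"dx":0.5,"dy":0,"dz":0,"roll":0,"fingers":40},{"dx":0.3,"dy":0,"dz":0,"roll":0,"fingers":40},{"dx":0,"dy":0,"dz":0,"roll":0,"fingers":40},{"dx":0,"dy":0,"dz":0,"roll":0,"fingers":40}]'
python3 -c "
from h import *
go(.5023,-.2192,.10)"
```

```text
365.04918032786884 225.81967213114754 61 [ 0.5018 -0.2194  0.008 ]
time_s: 5.25
tool_pos: [0.5195, -0.0541, 0.3604]
tool_rot: [[-0.189, -0.001, 0.982], [-0.982, 0.0, -0.189], [-0.0, -1.0, -0.001]]
contact_force: [0.5, 0.2, 0.6]
gripper_width: 0.583
time_s: 5.92
tool_pos: [0.5063, -0.2087, 0.3603]
tool_rot: [[-0.19, -0.001, 0.982], [-0.982, 0.001, -0.19], [-0.001, -1.0, -0.001]]
contact_force: [-0.2, 0.1, 0.1]
gripper_width: 0.581
t 5.92 pos [ 0.5063 -0.2087  0.3603] zang -10.935281298905556 ydir [-0.0006  0.0012 -1.    ] F [-0.1505  0.106   0.1165] g 0.581 j [-29.1896   5.7012   1.507   85.8691   0.0429  71.7457]
rows(40mm): [ 0.2835  6.5076 -0.0428]
```

```bash
python3 -m creep '[{"dx":0.28,"dy":0.3,"dz":-0.04,"roll":0,"fingers":40},{"dx":0,"dy":0.8,"dz":0,"roll":0,"fingers":40},{"dx":0,"dy":1,"dz":0,"roll":0,"fingers":40},{"dx":0,"dy":1,"dz":0,"roll":0,"fingers":40},{"dx":0,"dy":1,"dz":0,"roll":0,"fingers":40},{"dx":0,"dy":1,"dz":0,"roll":0,"fingers":40},{"dx":0,"dy":0.8,"dz":0,"roll":0,"fingers":40},{"dx":0,"dy":0.5,"dz":0,"roll":0,"fingers":40},{"dx":0,"dy":0,"dz":0,"roll":0,"fingers":40},{"dx":0,"dy":0,"dz":0,"roll":0,"fingers":40},{"dx":0,"dy":0,"dz":0,"roll":0,"fingers":40}]'
python3 -c "
from h import *
go(.502,-.2193,.03)
p,d=capture('side');crop('s',p,310,150,400,240,8,'c7.png')
p,d=capture('top');crop('s',p,320,180,440,270,6,'c8.png')"
```

```text
time_s: 6.83
tool_pos: [0.5038, -0.2197, 0.1058]
tool_rot: [[-0.188, 0.002, 0.982], [-0.982, -0.001, -0.188], [0.001, -1.0, 0.002]]
contact_force: [0.7, -1.7, 0.3]
gripper_width: 0.58
t 6.83 pos [ 0.5038 -0.2197  0.1058] zang -10.830730424142278 ydir [ 0.0018 -0.0011 -1.    ] F [ 0.6663 -1.7024  0.3108] g 0.58 j [-30.3031  13.8356 -20.2641  55.7788   0.0007  70.5277]
rows(40mm): [-0.0035  1.8943 -0.0508]
```

View pics/c7.png

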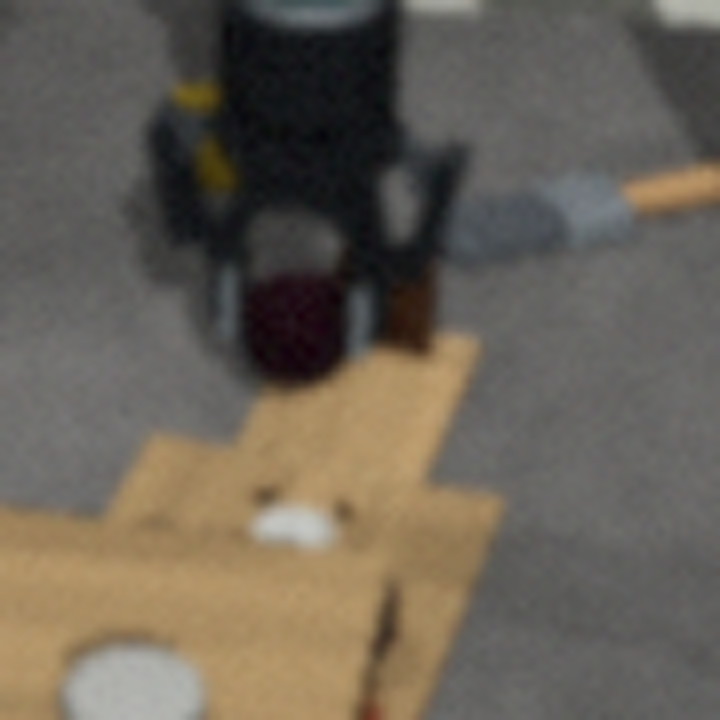

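View pics/c8.png

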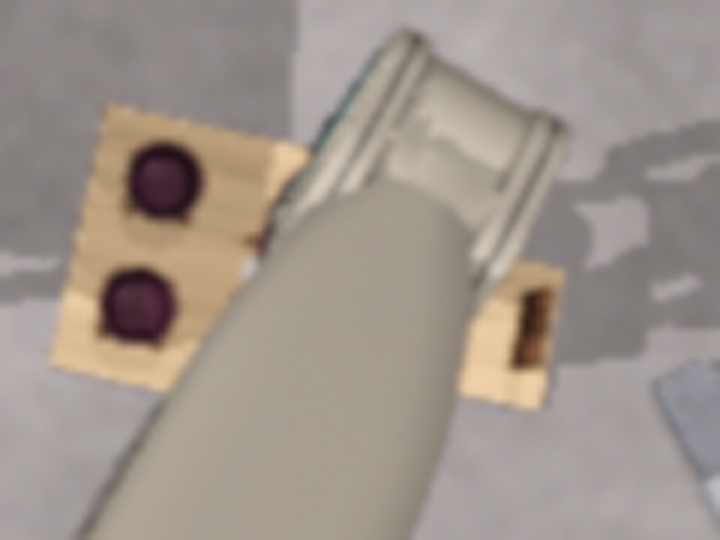

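The lamp is held level (side crop 296,325), straight above the white seat mark (293,527); lowering.

```bash
python3 -m creep '[{"dx":0,"dy":0.5,"dz":-0.045,"roll":0,"fingers":40},{"dx":0,"dy":0.6,"dz":0,"roll":0,"fingers":40},{"dx":0,"dy":0.4,"dz":0,"roll":0,"fingers":40},{"dx":0,"dy":0.3,"dz":0,"roll":0,"fingers":40},{"dx":0,"dy":0,"dz":0,"roll":0,"fingers":40},{"dx":0,"dy":0,"dz":0,"roll":0,"fingers":40},{"dx":0,"dy":0,"dz":0,"roll":0,"fingers":40}]'
python3 -c "
from h import *
go(.502,-.2193,.0165)"
```

```text
time_s: 7.52
tool_pos: [0.5026, -0.2202, 0.0343]
tool_rot: [[-0.189, 0.003, 0.982], [-0.982, -0.002, -0.189], [0.001, -1.0, 0.003]]
contact_force: [1.1, 0.4, 0.2]
gripper_width: 0.589
t 7.52 pos [ 0.5026 -0.2202  0.0343] zang -10.883130707566899 ydir [ 0.003  -0.0017 -1.    ] F [1.0521 0.3982 0.1633] g 0.589 j [-30.4103  18.474  -24.2469  47.0831   0.0007  70.473 ]
rows(40mm): [-0.0201  0.4461 -0.0212]
```

```bash
python3 -m creep '[{"dx":-0.02,"dy":0.15,"dz":-0.02,"roll":0,"fingers":40},{"dx":0,"dy":0.15,"dz":0,"roll":0,"fingers":40},{"dx":0,"dy":0.12,"dz":0,"roll":0,"fingers":40},{"dx":0,"dy":0,"dz":0,"roll":0,"fingers":40},{"dx":0,"dy":0,"dz":0,"roll":0,"fingers":40},{"dx":0,"dy":0,"dz":0,"roll":0,"fingers":40}]'
python3 -c "
from h import *
go(.502,-.2193,.0165)
p,d=capture('side');crop('s',p,310,150,400,240,8,'c9.png')"
```

```text
time_s: 8.02
tool_pos: [0.5003, -0.2183, 0.0155]
tool_rot: [[-0.189, -0.0, 0.982], [-0.982, 0.0, -0.189], [-0.0, -1.0, -0.0]]
contact_force: [0.3, -1.1, -1.1]
gripper_width: 0.583
t 8.02 pos [ 0.5003 -0.2183  0.0155] zang -10.888435832825982 ydir [-0.0003  0.0002 -1.    ] F [ 0.3445 -1.0789 -1.0692] g 0.583 j [-30.3615  19.7904 -25.2519  44.9788   0.0012  70.527 ]
rows(40mm): [ 0.0163 -0.025   0.0466]
```

View pics/c9.png

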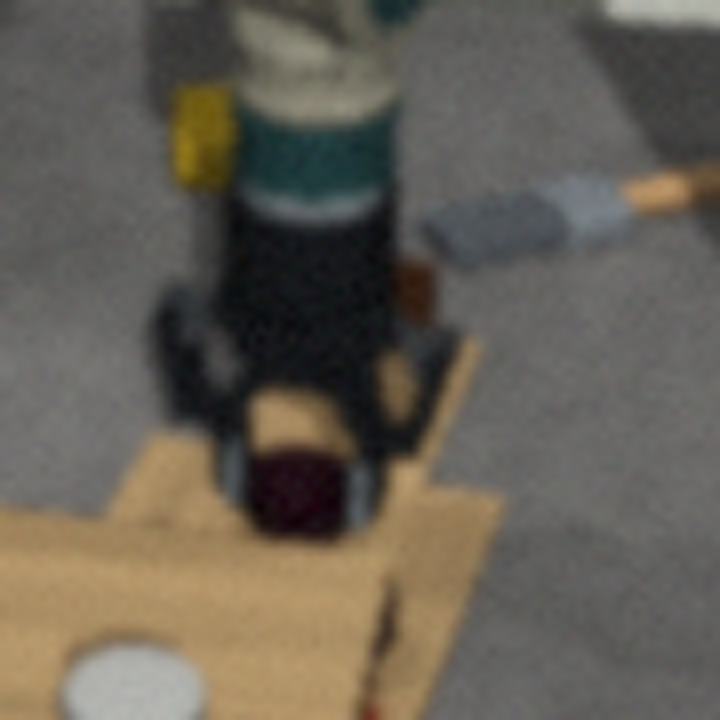

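The lamp (298,495) sits over the white mark; open gently, then rise.

```bash
python3 -m creep '[{"dx":0,"dy":0,"dz":0.03,"roll":0,"fingers":52},{"dx":0,"dy":0,"dz":0,"roll":0,"fingers":56},{"dx":0,"dy":0,"dz":0,"roll":0,"fingers":62},{"dx":0,"dy":0,"dz":0,"roll":0,"fingers":70},{"dx":0,"dy":0,"dz":0,"roll":0,"fingers":78},{"dx":0,"dy":0,"dz":0,"roll":0,"fingers":78},{"dx":0,"dy":-0.2,"dz":0,"roll":0,"fingers":78},{"dx":0,"dy":-0.5,"dz":0,"roll":0,"fingers":78},{"dx":0,"dy":-0.8,"dz":0,"roll":0,"fingers":78},{"dx":0,"dy":-1,"dz":0,"roll":0,"fingers":78},{"dx":0,"dy":-1,"dz":0,"roll":0,"fingers":78},{"dx":0,"dy":-1,"dz":0,"roll":0,"fingers":78}]'
python3 -m creep '[{"dx":0.8,"dy":-0.5,"dz":0,"roll":-1,"fingers":60},{"dx":0.8,"dy":0,"dz":0,"roll":-1,"fingers":60},{"dx":0.8,"dy":0,"dz":0,"roll":-1,"fingers":60},{"dx":0.8,"dy":0,"dz":0,"roll":-1,"fingers":60},{"dx":0,"dy":0,"dz":0,"roll":-1,"fingers":60},{"dx":0,"dy":0,"dz":0,"roll":-1,"fingers":60},{"dx":0,"dy":0,"dz":0,"roll":-1,"fingers":60},{"dx":0,"dy":0,"dz":0,"roll":-1,"fingers":60},{"dx":0,"dy":0,"dz":0,"roll":-1,"fingers":60},{"dx":0,"dy":0,"dz":0,"roll":-1,"fingers":60},{"dx":0,"dy":0,"dz":0,"roll":-1,"fingers":60},{"dx":0,"dy":0,"dz":0,"roll":-1,"fingers":60}]'
python3 -c "
from h import *
go(.47,-.376,.14)
p,d=capture('side');crop('s',p,310,150,400,240,8,'c10.png')
p,d=capture('top');crop('s',p,320,180,440,270,6,'c11.png');np.savez('top1.npz',p=p,d=d)"
```

```text
time_s: 9.07
tool_pos: [0.5011, -0.2183, 0.198]
tool_rot: [[-0.189, -0.0, 0.982], [-0.982, 0.0, -0.189], [-0.0, -1.0, -0.0]]
contact_force: [0.6, 0.1, -0.4]
gripper_width: 0.913
time_s: 10.07
tool_pos: [0.5002, -0.3454, 0.2163]
tool_rot: [[0.951, 0.0, 0.31], [-0.31, -0.0, 0.951], [0.0, -1.0, -0.0]]
contact_force: [-0.9, -0.8, -0.2]
gripper_width: 0.7
t 10.07 pos [ 0.5002 -0.3454  0.2163] zang 71.95610990995728 ydir [ 0.0002 -0.0001 -1.    ] F [-0.9209 -0.7533 -0.1661] g 0.7 j [-40.7149  14.5545  -5.0184  70.4136   0.0019 -22.671 ]
rows(40mm): [-0.4816  1.9077 -0.9619]
```

View pics/c10.png

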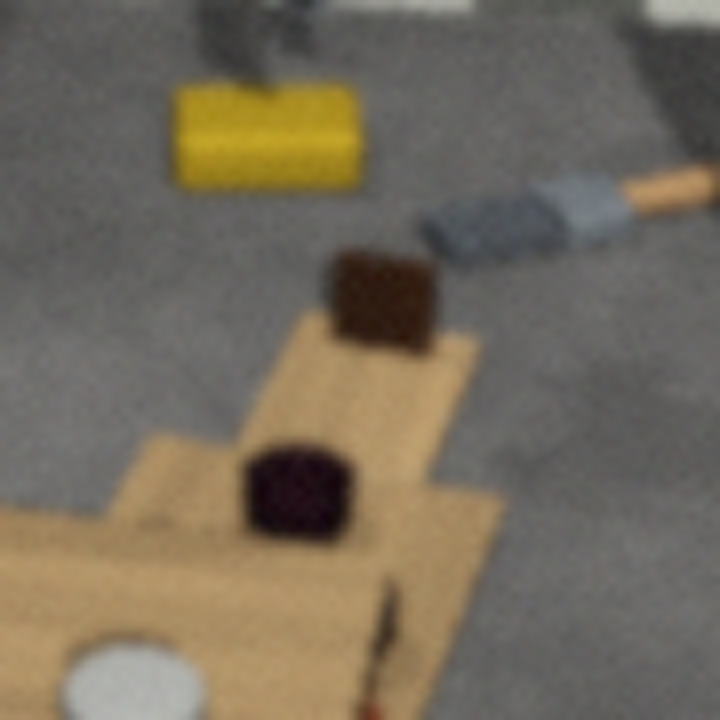

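View pics/c11.png

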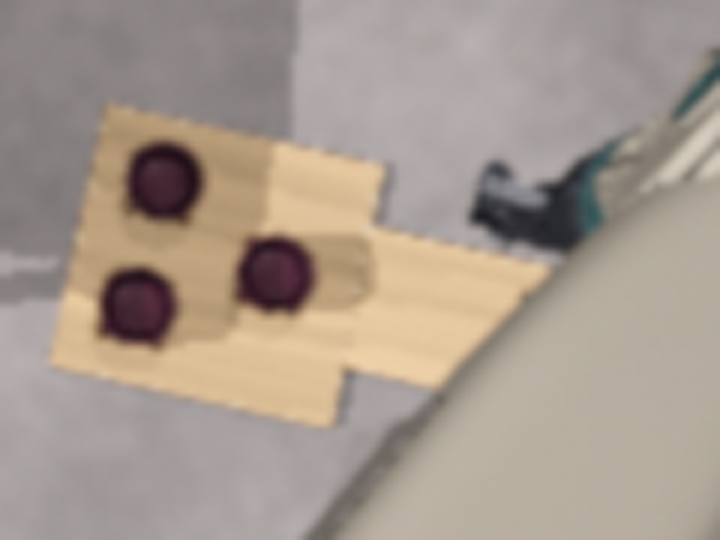

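Run:
```python
from h import *
p=np.load("top1.npz")["p"];hsv=cv2.cvtColor(p,cv2.COLOR_RGB2HSV)
pur=((hsv[:,:,0]>140)&(hsv[:,:,2]<110)&(hsv[:,:,1]>60)).astype(np.uint8)
n,l,st,ce=cv2.connectedComponentsWithStats(pur)
for i in range(1,n):
    if st[i,4]>60 and 320<ce[i][0]<430 and 150<ce[i][1]<260: print("lamp",ce[i],ray("top",*ce[i],.032))
p=np.load("top0.npz")["p"];crop("t",p,395,215,425,255,18,"c12.png")
for th in (78.7,79.1,79.5):
  x=np.array([np.cos(np.radians(th)),np.sin(np.radians(th))]);y=np.array([-x[1],x[0]]);h=np.array([.5088,-.1848])-.195*x
  print(th,h,[proj("top",[*(h+a*x*.005+b*y*.025),.058]) for a in(-1,1) for b in(-1,1)])
```

```text
lamp [346.7767 209.8252] [ 0.5574 -0.1474  0.032 ]
lamp [365.4775 225.1622] [ 0.5018 -0.2178  0.032 ]
lamp [342.5648 230.7407] [ 0.4789 -0.1328  0.032 ]
78.7 [ 0.4706 -0.376 ] [array([412.3064, 227.7886]), array([409.8185, 241.184 ]), array([409.6276, 227.1824]), array([407.1247, 240.5729])]
79.1 [ 0.4719 -0.3763] [array([412.3274, 227.406 ]), array([409.9341, 240.8181]), array([409.6456, 226.8185]), array([407.2372, 240.2259])]
79.5 [ 0.4733 -0.3765] [array([412.3457, 227.0233]), array([410.0471, 240.4514]), array([409.6611, 226.4546]), array([407.3473, 239.8781])]
```

View pics/c12.png

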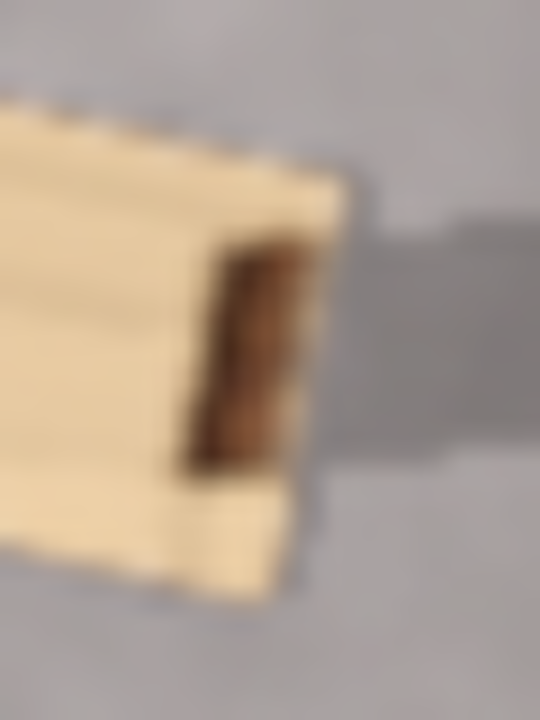

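```bash
python3 -m creep '[{"dx":0,"dy":0,"dz":0,"roll":-0.98,"fingers":50},{"dx":-0.3,"dy":0.6,"dz":-0.45,"roll":0,"fingers":50},{"dx":-0.28,"dy":0.8,"dz":-0.45,"roll":0,"fingers":50},{"dx":0,"dy":0.8,"dz":0,"roll":0,"fingers":50},{"dx":0,"dy":0.4,"dz":0,"roll":0,"fingers":50},{"dx":0,"dy":0,"dz":0,"roll":0,"fingers":50},{"dx":0,"dy":0,"dz":0,"roll":0,"fingers":50},{"dx":0,"dy":0,"dz":0,"roll":0,"fingers":50}]'
python3 -c "
from h import *
go(.4706,-.376,.018)"
```

```text
time_s: 10.83
tool_pos: [0.4713, -0.3768, 0.1134]
tool_rot: [[0.979, 0.002, 0.203], [-0.203, -0.002, 0.979], [0.002, -1.0, -0.001]]
contact_force: [0.6, 0.2, -0.0]
gripper_width: 0.585
t 10.83 pos [ 0.4713 -0.3768  0.1134] zang 78.29137003817173 ydir [ 0.0018 -0.0018 -1.    ] F [ 0.6219  0.2031 -0.0411] g 0.585 j [-44.7781  18.4148 -12.9898  58.4506  -0.0019 -33.0696]
rows(40mm): [-0.027   2.384   0.0201]
```

```bash
python3 -m creep '[{"dx":-0.02,"dy":0.5,"dz":0.02,"roll":-0.05,"fingers":50},{"dx":0,"dy":0.7,"dz":0,"roll":0,"fingers":50},{"dx":0,"dy":0.6,"dz":0,"roll":0,"fingers":50},{"dx":0,"dy":0.4,"dz":0,"roll":0,"fingers":50},{"dx":0,"dy":0.17,"dz":0,"roll":0,"fingers":50},{"dx":0,"dy":0,"dz":0,"roll":0,"fingers":50},{"dx":0,"dy":0,"dz":0,"roll":0,"fingers":50},{"dx":0,"dy":0,"dz":0,"roll":0,"fingers":50}]'
python3 -c "
from h import *
go(.4706,-.376,.018)
p,d=capture('side');crop('s',p,310,150,400,240,8,'c13.png')"
```

```text
time_s: 11.5
tool_pos: [0.4713, -0.3765, 0.0191]
tool_rot: [[0.981, 0.003, 0.196], [-0.196, -0.003, 0.981], [0.003, -1.0, -0.002]]
contact_force: [0.6, -0.3, 0.0]
gripper_width: 0.588
t 11.5 pos [ 0.4713 -0.3765  0.0191] zang 78.69644081031018 ydir [ 0.0029 -0.0028 -1.    ] F [ 0.5962 -0.3099  0.0374] g 0.588 j [-44.7585  24.1649 -17.8569  47.748   -0.0002 -33.4552]
rows(40mm): [-0.0201  0.0274  0.0094]
```

View pics/c13.png

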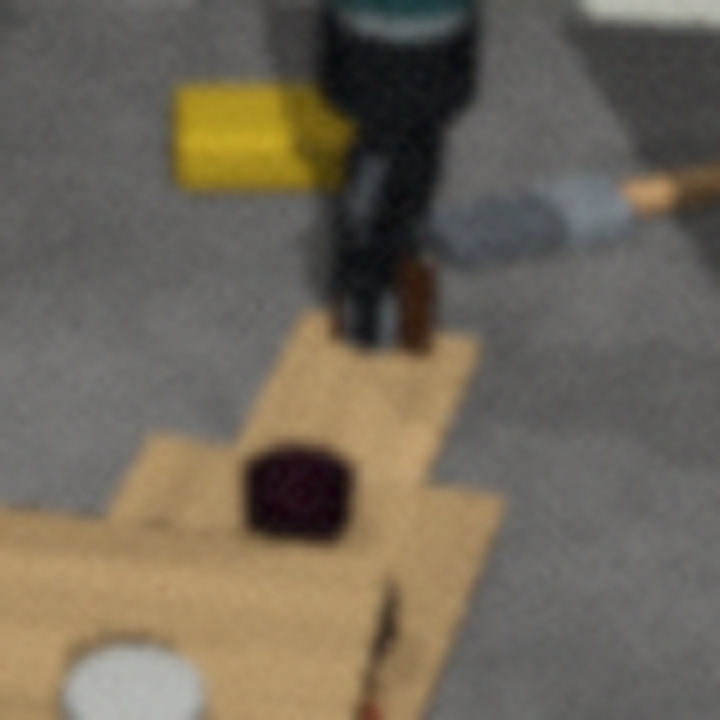

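The front finger (375,310) stands before the handle plate (385,300); closing firmly.

```bash
python3 -m creep '[{"dx":-0.02,"dy":0.02,"dz":0.01,"roll":0,"fingers":40},{"dx":0,"dy":0,"dz":0,"roll":0,"fingers":30},{"dx":0,"dy":0,"dz":0,"roll":0,"fingers":22},{"dx":0,"dy":0,"dz":0,"roll":0,"fingers":16},{"dx":0,"dy":0,"dz":0,"roll":0,"fingers":12},{"dx":0,"dy":0,"dz":0,"roll":0,"fingers":8},{"dx":0,"dy":0,"dz":0,"roll":0,"fingers":4},{"dx":0,"dy":0,"dz":0,"roll":0,"fingers":0},{"dx":0,"dy":0,"dz":0,"roll":0,"fingers":0},{"dx":0,"dy":0,"dz":0,"roll":0,"fingers":0},{"dx":0,"dy":0,"dz":0,"roll":0,"fingers":0}]' 110
python3 -c "
from h import *
go(.4706,-.376,.018)
p,d=capture('top');crop('s',p,320,180,440,270,6,'c14.png')"
```

```text
time_s: 12.47
tool_pos: [0.4692, -0.3744, 0.0164]
tool_rot: [[0.981, 0.0, 0.196], [-0.196, 0.0, 0.981], [0.0, -1.0, 0.0]]
contact_force: [0.1, 1.6, 5.3]
gripper_width: 0.104
t 12.47 pos [ 0.4692 -0.3744  0.0164] zang 78.71183289536222 ydir [ 0.0003  0.0002 -1.    ] F [0.0691 1.5693 5.2809] g 0.104 j [-44.7712  24.2381 -18.1557  47.6058   0.0204 -33.483 ]
rows(40mm): [ 0.0428 -0.0403 -0.0314]
```

View pics/c14.png

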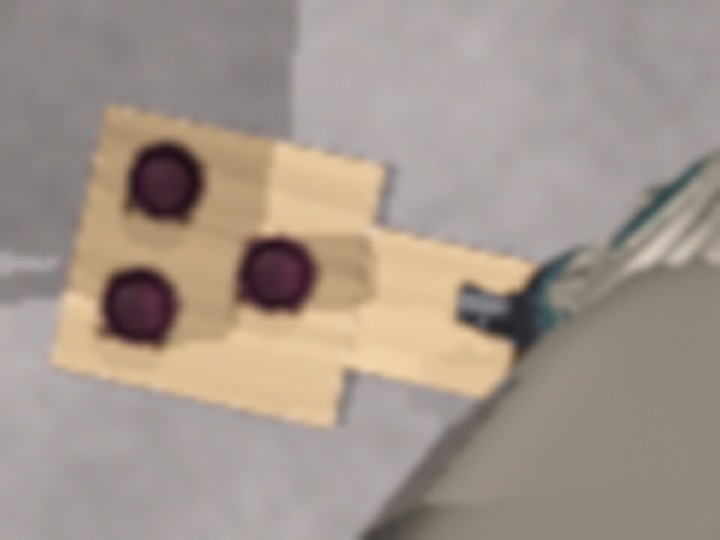

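```bash
python3 -m creep '[{"dx":0,"dy":-0.1,"dz":0,"roll":0,"fingers":0},{"dx":0,"dy":-0.2,"dz":0,"roll":0,"fingers":0},{"dx":0,"dy":-0.3,"dz":0,"roll":0,"fingers":0},{"dx":0,"dy":-0.3,"dz":0,"roll":0,"fingers":0},{"dx":0,"dy":-0.2,"dz":0,"roll":0,"fingers":0},{"dx":0,"dy":-0.1,"dz":0,"roll":0,"fingers":0},{"dx":0,"dy":0,"dz":0,"roll":0,"fingers":0},{"dx":0,"dy":0,"dz":0,"roll":0,"fingers":0}]'
python3 -c "
from h import *
go(.4706,-.376,.14)
p,d=capture('side');crop('s',p,290,130,410,240,6,'c15.png')
p,d=capture('top');crop('s',p,320,180,440,270,6,'c16.png')"
```

```text
time_s: 13.18
tool_pos: [0.4692, -0.3748, 0.0646]
tool_rot: [[0.981, 0.001, 0.196], [-0.196, -0.001, 0.981], [0.001, -1.0, -0.001]]
contact_force: [-0.7, 0.1, -4.1]
gripper_width: 0.1
t 13.18 pos [ 0.4692 -0.3748  0.0646] zang 78.69928820262369 ydir [ 0.0006 -0.0009 -1.    ] F [-0.6923  0.1369 -4.0748] g 0.1 j [-44.7805  21.0104 -15.9876  52.9442  -0.0119 -33.4798]
rows(40mm): [ 0.0414 -1.884  -0.0231]
```

View pics/c15.png

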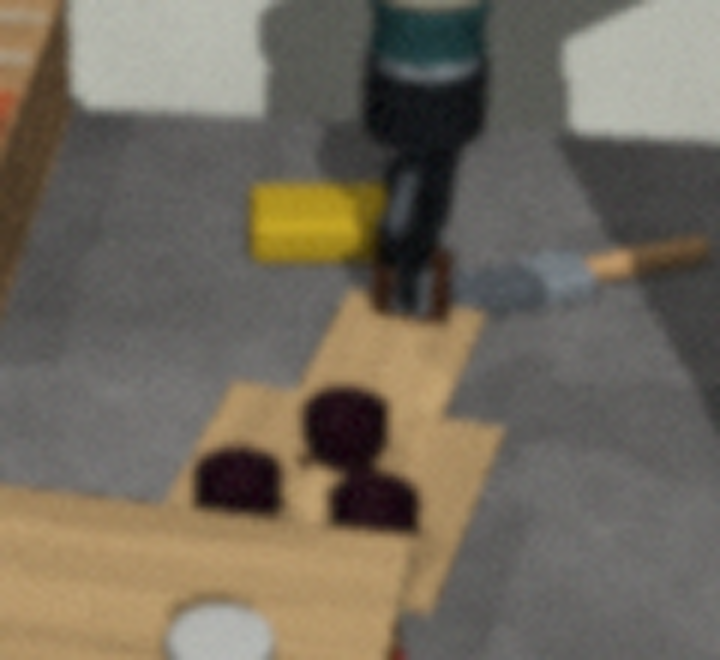

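View pics/c16.png

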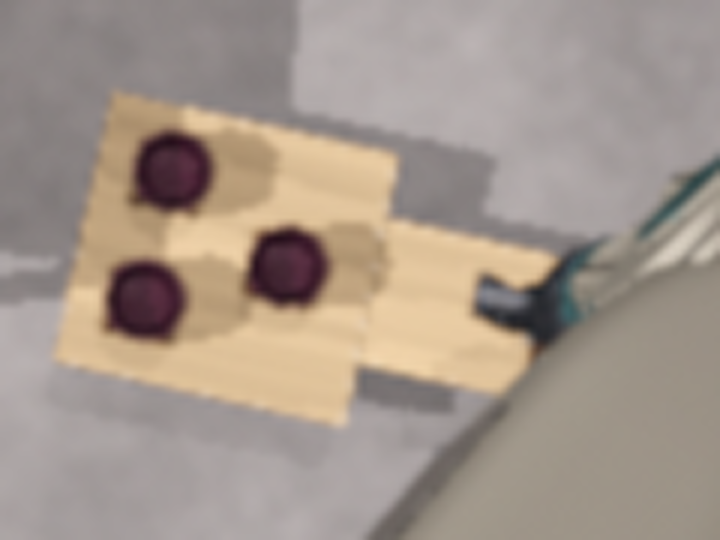

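The tray hangs level with all three lamps standing (side crop: 237,480; 345,425; 375,500). I continue up and align.

```bash
python3 -m creep '[{"dx":0,"dy":-0.1,"dz":0,"roll":0,"fingers":0},{"dx":0,"dy":-0.3,"dz":0,"roll":0,"fingers":0},{"dx":0,"dy":-0.4,"dz":0,"roll":-0.1,"fingers":0},{"dx":0,"dy":-0.4,"dz":0,"roll":-0.15,"fingers":0},{"dx":0,"dy":-0.4,"dz":0,"roll":-0.2,"fingers":0},{"dx":0,"dy":-0.3,"dz":0,"roll":-0.2,"fingers":0},{"dx":0,"dy":-0.2,"dz":0,"roll":-0.15,"fingers":0},{"dx":0,"dy":0,"dz":0,"roll":-0.06,"fingers":0},{"dx":0,"dy":0,"dz":0,"roll":0,"fingers":0},{"dx":0,"dy":0,"dz":0,"roll":0,"fingers":0}]'
python3 -c "
from h import *
go(.4706,-.376,.14)
p,d=capture('side');crop('s',p,290,130,410,240,6,'c17.png')
p,d=capture('top');crop('s',p,320,180,440,270,6,'c18.png');np.savez('top2.npz',p=p,d=d)
w,dk=masks(p)
c=big(w|dk,(320,182,412,258))
for z in (.134,.138):
  P=np.array([ray('top',*q,z)[:2] for q in c]);print(P.min(0),P.max(0))
  r=rect(P,np.array([.535,-.184]),np.radians(84.5),-.09,.09,-.085,.085);print('tray',z,r[0],np.degrees(r[1]),r[2])
"
```

```text
time_s: 14.12
tool_pos: [0.4685, -0.374, 0.1472]
tool_rot: [[0.996, -0.001, 0.094], [-0.094, 0.001, 0.996], [-0.001, -1.0, 0.001]]
contact_force: [-0.4, -0.2, -4.2]
gripper_width: 0.101
t 14.12 pos [ 0.4685 -0.374   0.1472] zang 84.60232131564267 ydir [-0.0012  0.0012 -1.    ] F [-0.4409 -0.157  -4.164 ] g 0.101 j [-44.7781  16.5166 -11.1364  62.4418  -0.0008 -39.3805]
rows(40mm): [ 0.0573  0.1798 -0.0445]
[ 0.3969 -0.3624] [ 0.5809 -0.0856]
  return _methods._mean(a, axis=axis, dtype=dtype,
  ret = ret.dtype.type(ret / rcount)
Traceback (most recent call last):
  File "h.py", line 34, in rect
    dth=np.average([v[0] for v in e.values()],weights=[v[2]**3 for v in e.values()])
ZeroDivisionError: Weights sum to zero, can't be normalized
```

View pics/c17.png

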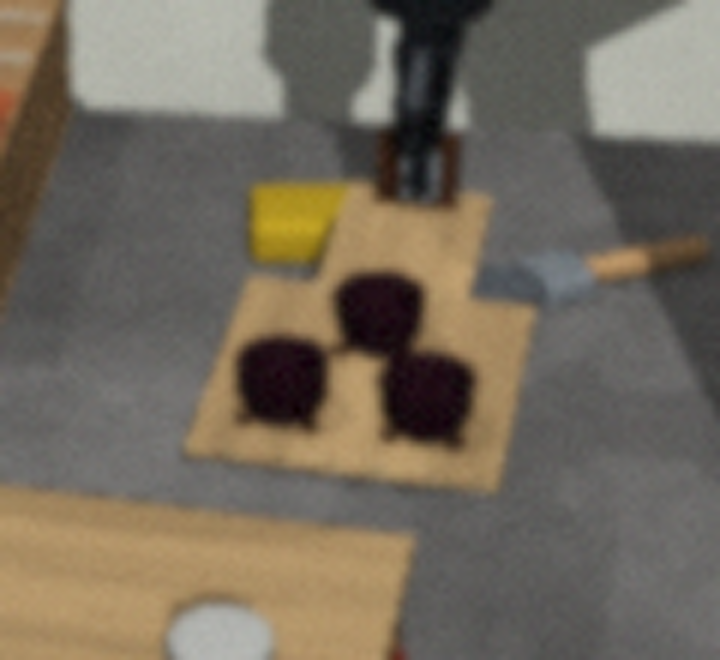

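View pics/c18.png

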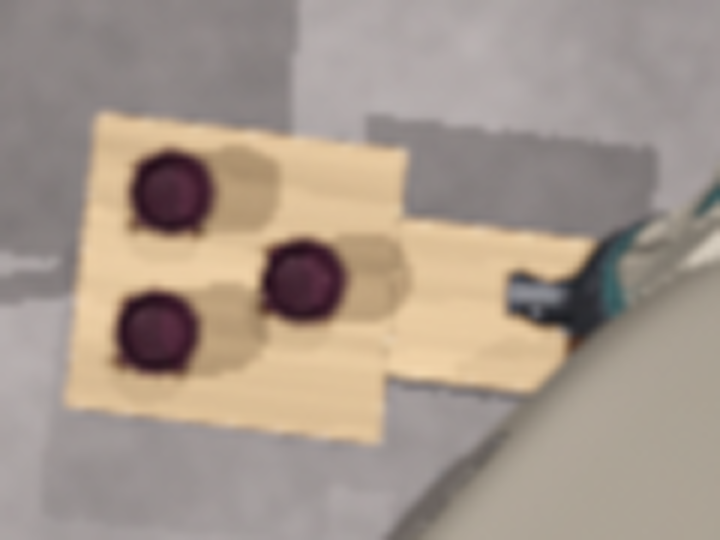

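```bash
cat >> h.py <<'E'
def tray(p,box,seed,th,z):
    w,dk=masks(p);c=big(w|dk,box);P=np.array([ray('top',*q,z)[:2] for q in c])
    r=rect(P,np.array(seed),np.radians(th),-.09,.09,-.085,.085);print('tray',z,r[0],np.degrees(r[1]),{k:(round(float(v[0]),4),round(float(v[1]),4),v[2]) for k,v in r[2].items()})
def plane(p,d,box,seed,th,z):
    i=camera_info('top');w,_=masks(p);v,u=np.where(w>0);s=(u>box[0])&(u<box[2])&(v>box[1])&(v<box[3])&(d[v,u]>0);u=u[s];v=v[s]
    q=np.linalg.solve(i['mtx'],np.array([u,v,np.ones(len(u))]))*d[v,u];X=(i['pose'][:3,:3]@q).T+i['pose'][:3,3]
    x=np.array([np.cos(np.radians(th)),np.sin(np.radians(th))]);y=np.array([-x[1],x[0]]);L=(X[:,:2]-seed)@np.c_[x,y]
    k=(abs(X[:,2]-z)<.03)&(abs(L[:,1])<.083)&(L[:,0]>-.085)&(L[:,0]<.085)
    A=np.c_[L[k],np.ones(k.sum())];c=np.linalg.lstsq(A,X[k,2],rcond=None)[0];r=X[k,2]-A@c
    c=np.linalg.lstsq(A[abs(r)<.012],X[k,2][abs(r)<.012],rcond=None)[0]
    print('plane slope x,y, z',c,k.sum(),r.std())
E
python3 -c "
from h import *
t=np.load('top2.npz');p=t['p']
for z in (.132,.138): tray(p,(320,182,412,258),[.487,-.18],84.6,z)
plane(p,t['d'],(320,182,400,258),[.487,-.18],84.6,.138)
t=np.load('top0.npz');plane(t['p'],t['d'],(320,182,425,258),[.509,-.185],78.7,.008)
plane(t['p'],t['d'],(195,148,280,236),[.576,.22],84.6,.25)
"
```

```text
tray 0.132 [ 0.4893 -0.182 ] 84.72177193521627 {'xl': (-0.0003, -0.0007, 11), 'xh': (0.0114, 0.0007, 42), 'yl': (-0.0084, 0.0005, 44), 'yh': (-0.0014, -0.0005, 45)}
tray 0.138 [ 0.4887 -0.1813] 84.6996991201175 {'xl': (-0.0001, -0.0003, 12), 'xh': (0.0118, 0.0003, 42), 'yl': (-0.008, 0.0008, 44), 'yh': (-0.002, -0.0008, 46)}
plane slope x,y, z [-0.0048  0.0006  0.1378] 1835 0.0047915243202149346
plane slope x,y, z [-0.0021  0.003   0.0084] 1585 0.004423722367105295
plane slope x,y, z [ 0.0138 -0.0049  0.2506] 2348 0.005142599787944264
```

```bash
python3 -c "
from h import *
t=np.load('top2.npz');p=t['p'];crop('t',p,190,145,290,245,7,'c19.png')
for f in ('top0.npz','top2.npz'):
  p=np.load(f)['p'];hsv=cv2.cvtColor(p,cv2.COLOR_RGB2HSV)
  m=((hsv[:,:,1]>50)&(hsv[:,:,1]<115)&(hsv[:,:,0]>13)&(hsv[:,:,0]<22)&(hsv[:,:,2]>150)).astype(np.uint8)
  m|=masks(p)[1]
  c=big(m,(195,148,279,236));P=np.array([ray('top',*q,.25)[:2] for q in c])
  r=rect(P,np.array([.575,.22]),np.radians(84.6),-.11,.11,-.116,.116);print('board',r[0],np.degrees(r[1]),{k:(round(float(v[0]),4),round(float(v[1]),4),v[2]) for k,v in r[2].items()})
"
```

```text
board [0.5763 0.2201] 84.53356999427707 {'xl': (0.0035, -0.0, 63), 'xh': (-0.0022, 0.0, 57), 'yl': (0.0016, -0.0003, 60), 'yh': (-0.0099, 0.0003, 45)}
board [0.5766 0.2202] 84.595499847962 {'xl': (0.0014, -0.0, 63), 'xh': (-0.0015, 0.0, 56), 'yl': (0.0016, 0.0, 60), 'yh': (-0.0075, -0.0, 38)}
```

View pics/c19.png

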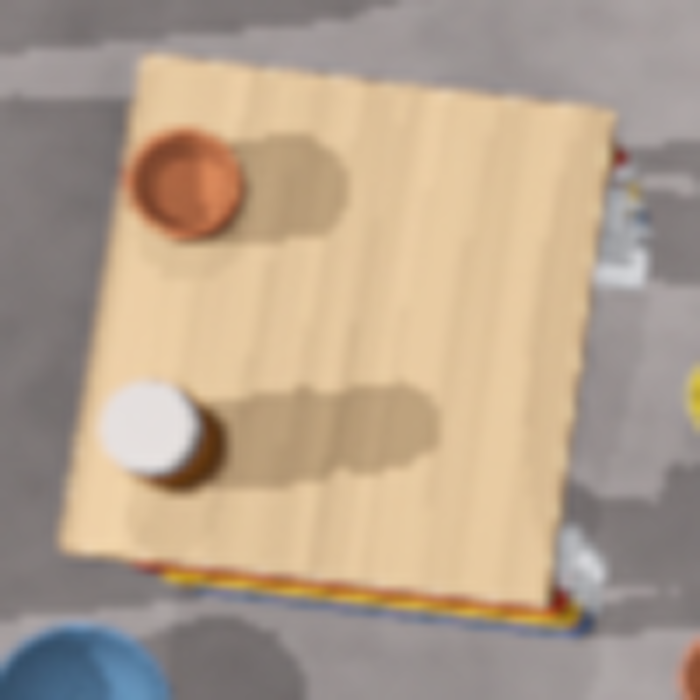

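```bash
python3 -m creep '[{"dx":0.05,"dy":0,"dz":0.1,"roll":0,"fingers":0},{"dx":0.1,"dy":0,"dz":0.25,"roll":0,"fingers":0},{"dx":0.15,"dy":0,"dz":0.4,"roll":0,"fingers":0},{"dx":0.15,"dy":0,"dz":0.5,"roll":0,"fingers":0},{"dx":0.15,"dy":0,"dz":0.5,"roll":0,"fingers":0},{"dx":0.15,"dy":0,"dz":0.5,"roll":0,"fingers":0},{"dx":0.15,"dy":0,"dz":0.5,"roll":0,"fingers":0},{"dx":0.15,"dy":0,"dz":0.4,"roll":0,"fingers":0},{"dx":0.1,"dy":0,"dz":0.25,"roll":0,"fingers":0},{"dx":0.09,"dy":0,"dz":0.1,"roll":0,"fingers":0},{"dx":0,"dy":0,"dz":0,"roll":0,"fingers":0},{"dx":0,"dy":0,"dz":0,"roll":0,"fingers":0}]'
cat >> h.py <<'E'
def rel(c,th=84.6):
    x=np.array([np.cos(np.radians(th)),np.sin(np.radians(th))]);y=np.array([-x[1],x[0]])
    d=np.array(c)-[.5756,.2102];return d@x,d@y
E
python3 -c "
from h import *
go(.5,-.2,.136)
s=sense();x=s['tool_rot'][:2,2];m=s['tool_pos'][:2]+.1937*x-.0023*np.array([-x[1],x[0]]);print('est mid',m,rel(m))
p,d=capture('side');crop('s',p,230,130,430,280,4,'c20.png')
p,d=capture('top');crop('s',p,190,140,380,260,4,'c21.png');np.savez('top3.npz',p=p,d=d)
"
```

```text
time_s: 15.22
tool_pos: [0.5317, -0.2401, 0.148]
tool_rot: [[0.996, -0.0, 0.094], [-0.094, -0.001, 0.996], [-0.0, -1.0, -0.001]]
contact_force: [0.7, -0.2, -3.5]
gripper_width: 0.102
t 15.22 pos [ 0.5317 -0.2401  0.148 ] zang 84.62741734927417 ydir [-0.0003 -0.0006 -1.    ] F [ 0.7199 -0.1928 -3.5402] g 0.102 j [-30.6289  14.8663 -13.2333  61.8977  -0.0415 -25.2563]
rows(40mm): [-0.8815  0.3005  0.9234]
est mid [ 0.5521 -0.0474] (np.float64(-0.2587041403119828), np.float64(-0.0008286504397996101))
```

View pics/c20.png

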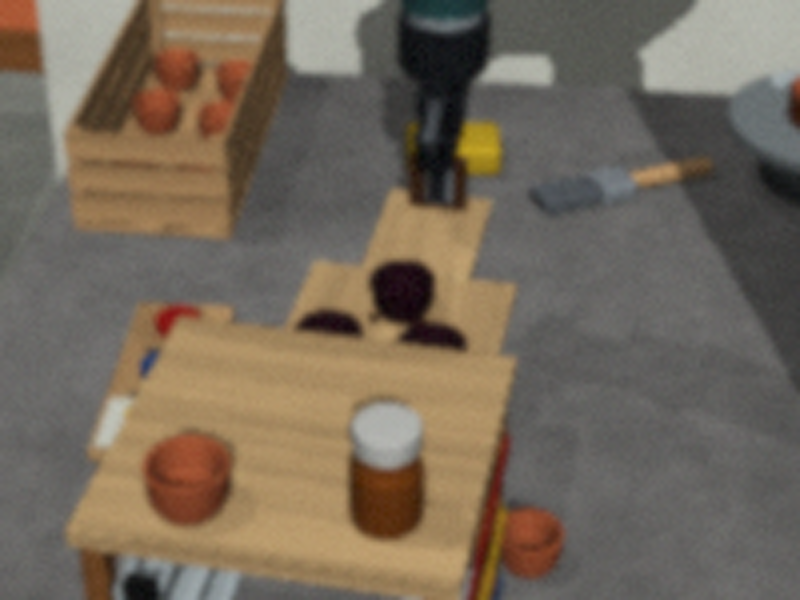

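View pics/c21.png

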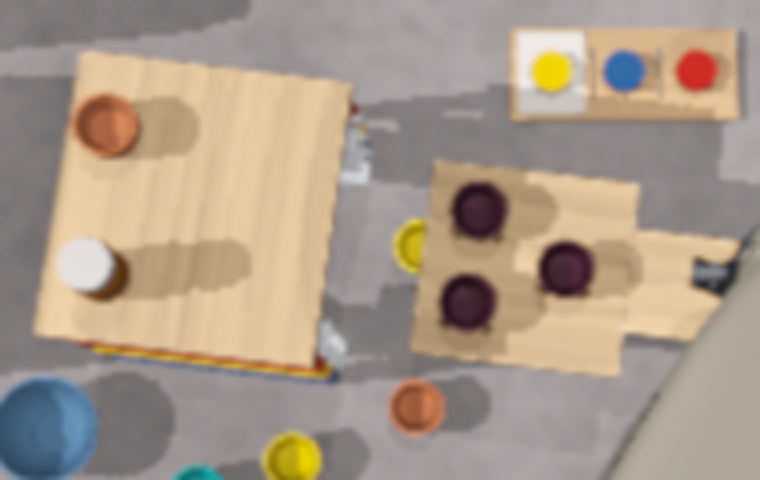

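```bash
cat >> h.py <<'E'
def tray2(p,d,box,seed,th,z):
    hsv=cv2.cvtColor(p,cv2.COLOR_RGB2HSV);m=((hsv[:,:,1]>45)&(hsv[:,:,1]<120)&(hsv[:,:,0]>11)&(hsv[:,:,0]<24)&(hsv[:,:,2]>80)).astype(np.uint8)|masks(p)[1]
    c=big(m,box);P=np.array([ray('top',*q,z)[:2] for q in c])
    r=rect(P,np.array(seed),np.radians(th),-.09,.09,-.085,.085);print('tray',z,r[0],np.degrees(r[1]),'rel rack',rel(r[0]),{k:(round(float(v[0]),4),round(float(v[1]),4),v[2]) for k,v in r[2].items()})
    plane(p,d,box,seed,th,z)
E
python3 -c "
from h import *
t=np.load('top3.npz');tray2(t['p'],t['d'],(285,175,370,240),[.552,-.047],84.6,.138)"
```

```text
tray 0.138 [ 0.5519 -0.0487] 84.92302908247768 rel rack (np.float64(-0.2599785664776678), np.float64(-0.0007884570344057693)) {'xl': (-0.0166, -0.0003, 14), 'xh': (-0.0168, 0.0003, 26), 'yl': (-0.0002, -0.0, 44), 'yh': (0.0039, 0.0, 45)}
plane slope x,y, z [-0.0065  0.0006  0.1386] 1797 0.004426591652821165
```

```bash
python3 -m creep '[{"dx":-0.02,"dy":0.1,"dz":0,"roll":0,"fingers":0},{"dx":0,"dy":0.1,"dz":0.05,"roll":0,"fingers":0},{"dx":0,"dy":0.04,"dz":0.15,"roll":0,"fingers":0},{"dx":0,"dy":0,"dz":0.25,"roll":0,"fingers":0},{"dx":0,"dy":0,"dz":0.3,"roll":0,"fingers":0},{"dx":0,"dy":0,"dz":0.3,"roll":0,"fingers":0},{"dx":0,"dy":0,"dz":0.3,"roll":0,"fingers":0},{"dx":0,"dy":0,"dz":0.25,"roll":0,"fingers":0},{"dx":0,"dy":0,"dz":0.15,"roll":0,"fingers":0},{"dx":0,"dy":0,"dz":0.1,"roll":0,"fingers":0},{"dx":0,"dy":0,"dz":0,"roll":0,"fingers":0},{"dx":0,"dy":0,"dz":0,"roll":0,"fingers":0}]'
cat >> h.py <<'E'
def est():
    s=sense();x=s['tool_rot'][:2,2];m=s['tool_pos'][:2]+.1945*x-.0023*np.array([-x[1],x[0]]);print('est mid',m,'rel',rel(m),'yaw',np.degrees(np.arctan2(x[1],x[0])),'underside',s['tool_pos'][2]-.0175,'F',s['contact_force'],s['ft_torque'],'t',s['time_s'])
E
python3 -c "
from h import *
est()
p,d=capture('side');crop('s',p,230,130,430,280,4,'c22.png')
p,d=capture('top');crop('s',p,190,140,380,260,4,'c23.png');np.savez('top4.npz',p=p,d=d)
"
```

```text
time_s: 16.32
tool_pos: [0.5379, -0.166, 0.1386]
tool_rot: [[0.996, 0.0, 0.093], [-0.093, -0.001, 0.996], [0.0, -1.0, -0.001]]
contact_force: [-0.4, -0.2, -4.3]
gripper_width: 0.101
est mid [0.5583 0.0274] rel (np.float64(-0.18361648959572482), np.float64(-2.4714922116298582e-05)) yaw 84.63864800038594 underside 0.12114901190688206 F [-0.3671 -0.2482 -4.2714] [-0.5707  0.0619  0.0092] t 16.3167
```

View pics/c22.png

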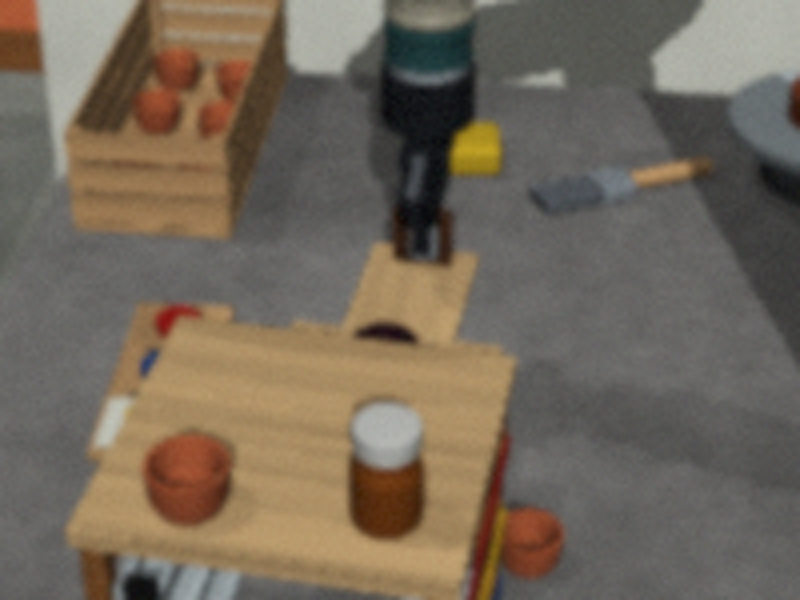

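View pics/c23.png

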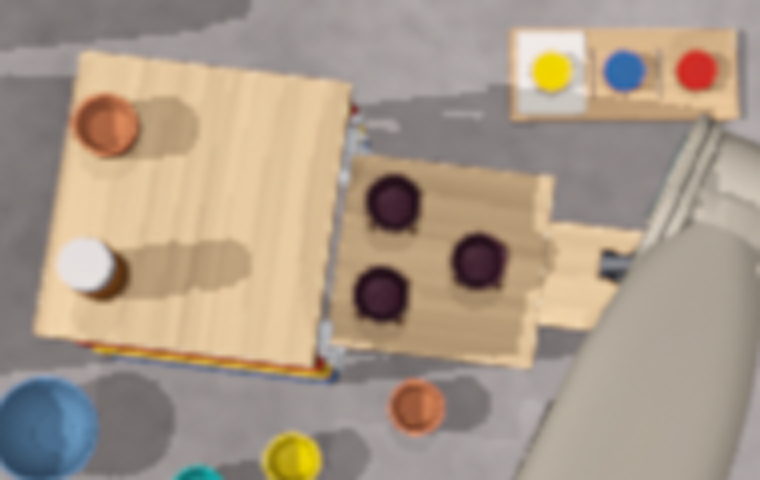

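The tray front (345,160 to 330,345) is between the lip mouths (355,135; 330,340) without contact, lamps standing; sliding on.

```bash
python3 -m creep '[{"dx":0,"dy":0,"dz":0.1,"roll":0,"fingers":0},{"dx":0,"dy":0,"dz":0.2,"roll":0,"fingers":0},{"dx":0,"dy":0,"dz":0.2,"roll":0,"fingers":0},{"dx":0,"dy":0,"dz":0.2,"roll":0,"fingers":0},{"dx":0,"dy":0,"dz":0.2,"roll":0,"fingers":0},{"dx":0,"dy":0,"dz":0.1,"roll":0,"fingers":0},{"dx":0,"dy":0,"dz":0,"roll":0,"fingers":0}]'
python3 -c "
from h import *
est()"
```

```text
time_s: 17.0
tool_pos: [0.5414, -0.1249, 0.1384]
tool_rot: [[0.996, -0.0, 0.092], [-0.092, 0.0, 0.996], [-0.0, -1.0, 0.0]]
contact_force: [0.6, -0.2, -3.5]
gripper_width: 0.102
est mid [0.5616 0.0685] rel (np.float64(-0.1423467688377303), np.float64(0.0006350646968635524)) yaw 84.71094248982477 underside 0.1209401141632719 F [ 0.5948 -0.2091 -3.5316] [-0.612   0.0403 -0.0141] t 17.0
```

```bash
python3 -m creep '[{"dx":0.01,"dy":0,"dz":0.1,"roll":0,"fingers":0},{"dx":0,"dy":0,"dz":0.25,"roll":0,"fingers":0},{"dx":0,"dy":0,"dz":0.3,"roll":0,"fingers":0},{"dx":0,"dy":0,"dz":0.3,"roll":0,"fingers":0},{"dx":0,"dy":0,"dz":0.3,"roll":0,"fingers":0},{"dx":0,"dy":0,"dz":0.3,"roll":0,"fingers":0},{"dx":0,"dy":0,"dz":0.3,"roll":0,"fingers":0},{"dx":0,"dy":0,"dz":0.3,"roll":0,"fingers":0},{"dx":0,"dy":0,"dz":0.25,"roll":0,"fingers":0},{"dx":0,"dy":0,"dz":0.1,"roll":0,"fingers":0},{"dx":0,"dy":0,"dz":0,"roll":0,"fingers":0},{"dx":0,"dy":0,"dz":0,"roll":0,"fingers":0}]'
python3 -c "
from h import *
est()
p,d=capture('side');crop('s',p,230,150,430,300,4,'c24.png');np.savez('side5.npz',p=p,d=d)
p,d=capture('top');crop('s',p,190,140,380,260,4,'c25.png');np.savez('top5.npz',p=p,d=d)
"
```

```text
time_s: 18.0
tool_pos: [0.5513, -0.0266, 0.1385]
tool_rot: [[0.996, -0.0, 0.093], [-0.093, -0.001, 0.996], [0.0, -1.0, -0.001]]
contact_force: [-0.3, 0.3, -2.7]
gripper_width: 0.106
est mid [0.5717 0.1668] rel (np.float64(-0.043562602981769206), np.float64(-0.00023404108764264395)) yaw 84.643198716376 underside 0.12100575389961997 F [-0.2988  0.2503 -2.7127] [-0.6235  0.0387  0.0011] t 18.0
```

View pics/c24.png

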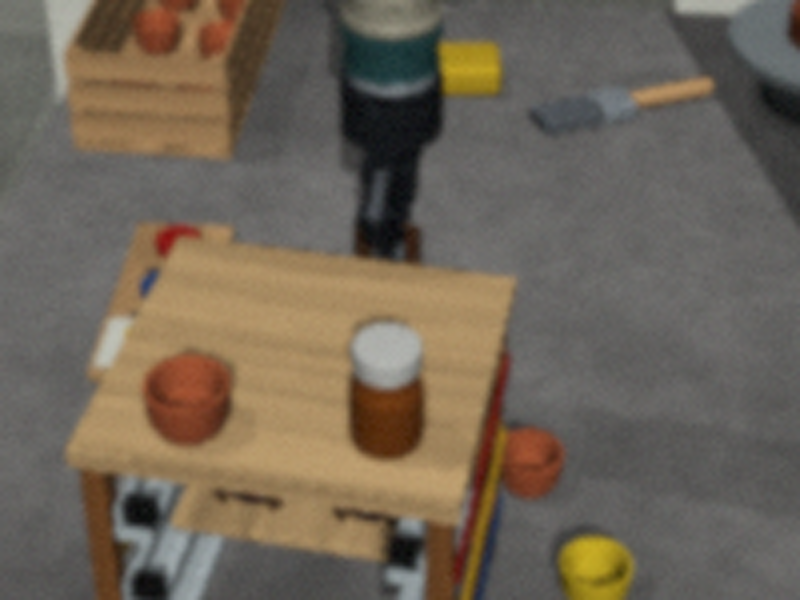

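View pics/c25.png

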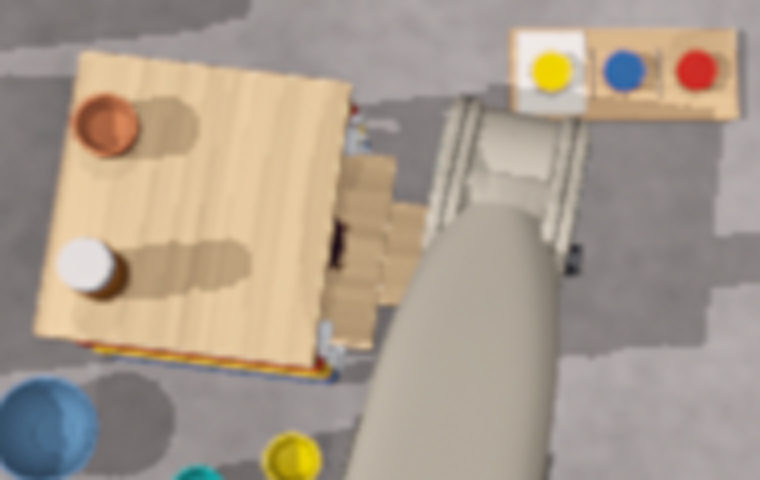

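```bash
python3 -m creep '[{"dx":0,"dy":0,"dz":0.1,"roll":0,"fingers":0},{"dx":0,"dy":0,"dz":0.2,"roll":0,"fingers":0},{"dx":0,"dy":0,"dz":0.2,"roll":0,"fingers":0},{"dx":0,"dy":0,"dz":0.15,"roll":0,"fingers":0},{"dx":0,"dy":0,"dz":0.1,"roll":0,"fingers":0},{"dx":0,"dy":0,"dz":0,"roll":0,"fingers":0},{"dx":0,"dy":0.04,"dz":0,"roll":0,"fingers":0},{"dx":0,"dy":0.04,"dz":0,"roll":0,"fingers":0},{"dx":0,"dy":0.03,"dz":0,"roll":0,"fingers":0},{"dx":0,"dy":0,"dz":0,"roll":0,"fingers":0},{"dx":0,"dy":0,"dz":0,"roll":0,"fingers":0}]'
python3 -c "
from h import *
est()"
```

```text
time_s: 19.02
tool_pos: [0.5539, 0.0029, 0.1339]
tool_rot: [[0.996, -0.0, 0.094], [-0.094, -0.0, 0.996], [-0.0, -1.0, -0.0]]
contact_force: [-1.1, -0.3, -3.4]
gripper_width: 0.101
est mid [0.5745 0.1963] rel (np.float64(-0.01391210871075831), np.float64(-0.00020831565000593985)) yaw 84.59088236886407 underside 0.11639763584742498 F [-1.1306 -0.2692 -3.3666] [-0.5354  0.0353 -0.0247] t 19.0167
```

Not resting on the ledges yet; lower in small steps while watching force.

```bash
python3 -m creep '[{"dx":0,"dy":0.03,"dz":0,"roll":0,"fingers":0},{"dx":0,"dy":0.03,"dz":0,"roll":0,"fingers":0},{"dx":0,"dy":0,"dz":0,"roll":0,"fingers":0},{"dx":0,"dy":0,"dz":0,"roll":0,"fingers":0}]'
python3 -c "
from h import *
est()"
```

```text
time_s: 19.35
tool_pos: [0.5543, 0.0031, 0.1319]
tool_rot: [[0.996, 0.0, 0.094], [-0.094, 0.0, 0.996], [0.0, -1.0, 0.0]]
contact_force: [-0.3, -0.8, -1.7]
gripper_width: 0.103
est mid [0.5749 0.1965] rel (np.float64(-0.013733357954701207), np.float64(-0.0005800173907656789)) yaw 84.59901767233174 underside 0.11442369297494014 F [-0.2508 -0.8279 -1.6565] [-0.3651  0.0379  0.0438] t 19.35
```

```bash
python3 -m creep '[{"dx":0,"dy":0.015,"dz":0.05,"roll":0,"fingers":0},{"dx":0,"dy":0,"dz":0.07,"roll":0,"fingers":0},{"dx":0,"dy":0,"dz":0.07,"roll":0,"fingers":0},{"dx":0,"dy":0,"dz":0.05,"roll":0,"fingers":0},{"dx":0,"dy":0,"dz":0,"roll":0,"fingers":0},{"dx":0,"dy":0,"dz":0,"roll":0,"fingers":0}]'
python3 -c "
from h import *
est()"
```

```text
time_s: 19.85
tool_pos: [0.5553, 0.0133, 0.1314]
tool_rot: [[0.996, 0.001, 0.093], [-0.093, 0.001, 0.996], [0.001, -1.0, 0.001]]
contact_force: [-0.4, 0.6, -1.1]
gripper_width: 0.097
est mid [0.5757 0.2068] rel (np.float64(-0.0033966144543693903), np.float64(-0.00045891739004042556)) yaw 84.64814952224164 underside 0.11389830802776509 F [-0.3571  0.5842 -1.07  ] [-0.0032 -0.0073 -0.0844] t 19.85
```

```bash
python3 -m creep '[{"dx":0,"dy":0,"dz":0.04,"roll":0,"fingers":0},{"dx":0,"dy":0,"dz":0.04,"roll":0,"fingers":0},{"dx":0,"dy":0,"dz":0,"roll":0,"fingers":0},{"dx":0,"dy":0,"dz":0,"roll":0,"fingers":0}]'
python3 -c "
from h import *
est()"
```

```text
time_s: 20.18
tool_pos: [0.5555, 0.0159, 0.1314]
tool_rot: [[0.996, 0.001, 0.094], [-0.094, -0.0, 0.996], [0.001, -1.0, -0.0]]
contact_force: [-0.2, -2.1, 1.8]
gripper_width: 0.102
est mid [0.5761 0.2093] rel (np.float64(-0.0008558755081346813), np.float64(-0.0005427150672781965)) yaw 84.61353832609952 underside 0.11390378529627425 F [-0.1672 -2.1095  1.8445] [-0.2856  0.0133 -0.0235] t 20.1833
```

```bash
python3 -m creep '[{"dx":0,"dy":0,"dz":0.04,"roll":0,"fingers":0},{"dx":0,"dy":0,"dz":0.03,"roll":0,"fingers":0},{"dx":0,"dy":0,"dz":0,"roll":0,"fingers":0},{"dx":0,"dy":0,"dz":0,"roll":0,"fingers":0}]'
python3 -c "
from h import *
est()
p,d=capture('side');crop('s',p,230,150,430,300,4,'c26.png')
p,d=capture('top');crop('s',p,190,140,380,260,4,'c27.png')
"
```

```text
time_s: 20.52
tool_pos: [0.5558, 0.0185, 0.1313]
tool_rot: [[0.996, 0.0, 0.094], [-0.094, -0.0, 0.996], [0.001, -1.0, -0.0]]
contact_force: [0.3, -3.6, 3.6]
gripper_width: 0.098
est mid [0.5763 0.2119] rel (np.float64(0.0018033348314880754), np.float64(-0.000573475957579156)) yaw 84.60668508722244 underside 0.11384328956652705 F [ 0.2577 -3.5613  3.5841] [-0.5444  0.0958 -0.0285] t 20.5167
```

View pics/c26.png

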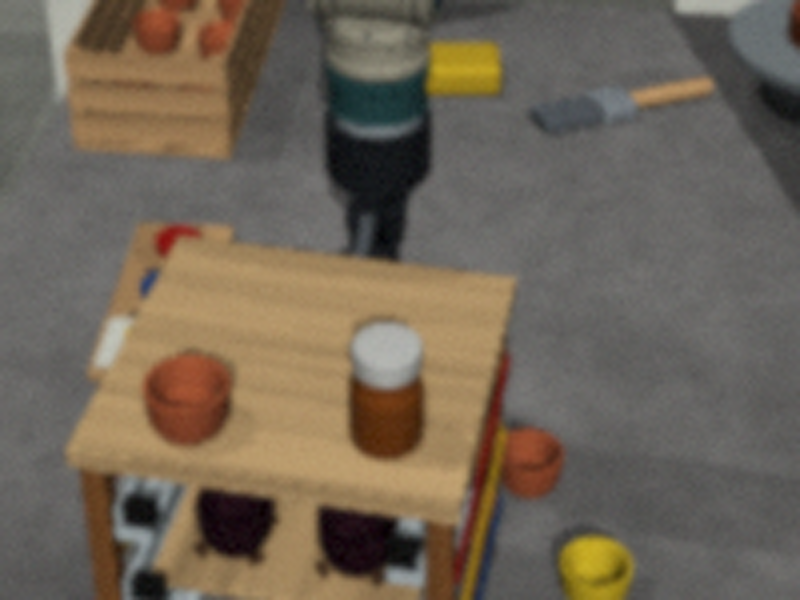

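View pics/c27.png

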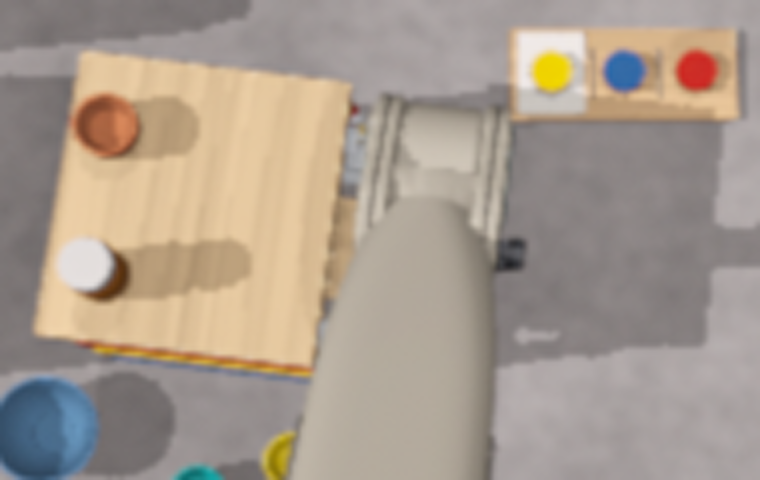

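```bash
python3 -m creep '[{"dx":0,"dy":-0.02,"dz":0.04,"roll":0,"fingers":0},{"dx":0,"dy":0,"dz":0,"roll":0,"fingers":0},{"dx":0,"dy":0,"dz":0,"roll":0,"fingers":0}]'
python3 -c "
from h import *
est()"
```

```text
time_s: 20.87
tool_pos: [0.5553, 0.0209, 0.1314]
tool_rot: [[0.996, -0.001, 0.094], [-0.094, 0.001, 0.996], [-0.001, -1.0, 0.001]]
contact_force: [-0.3, -0.5, -2.1]
gripper_width: 0.099
est mid [0.5758 0.2143] rel (np.float64(0.004146147511845134), np.float64(0.00018946010673736224)) yaw 84.62194261460338 underside 0.11389670508118331 F [-0.3102 -0.5058 -2.1277] [-0.1641 -0.1271 -0.1454] t 20.8667
```

```bash
python3 -c "
from h import *
p,d=capture('side');crop('s',p,245,255,365,335,6.5,'c28.png');np.savez('side6.npz',p=p,d=d)
x=np.array([np.cos(np.radians(84.6)),np.sin(np.radians(84.6))]);y=np.array([-x[1],x[0]])
for f in (.086,.09,.094,.098):
  for b in (.06,.0,-.05):
    q=proj('side',[*(np.array([.5756,.2102])+f*x+b*y),.123]);print(f,b,q,'crop',(q-[245,255]+.5)*6.5)
"
```

```text
0.086 0.06 [323.3794 300.4516] crop [512.716  298.6854]
0.086 0.0 [299.9315 296.6429] crop [360.305  273.9286]
0.086 -0.05 [280.7393 293.5254] crop [235.5554 253.6649]
0.09 0.06 [323.0383 301.6447] crop [510.4988 306.4403]
0.09 0.0 [299.5235 297.8128] crop [357.6528 281.5332]
0.09 -0.05 [280.2775 294.6766] crop [232.554  261.1476]
0.094 0.06 [322.6951 302.845 ] crop [508.2682 314.2423]
0.094 0.0 [299.113  298.9898] crop [354.9847 289.1835]
0.094 -0.05 [279.813  295.8346] crop [229.5346 268.675 ]
0.098 0.06 [322.3498 304.0526] crop [506.024  322.0918]
0.098 0.0 [298.7001 300.1738] crop [352.3006 296.88  ]
0.098 -0.05 [279.3457 296.9996] crop [226.4972 276.2473]
```

View pics/c28.png

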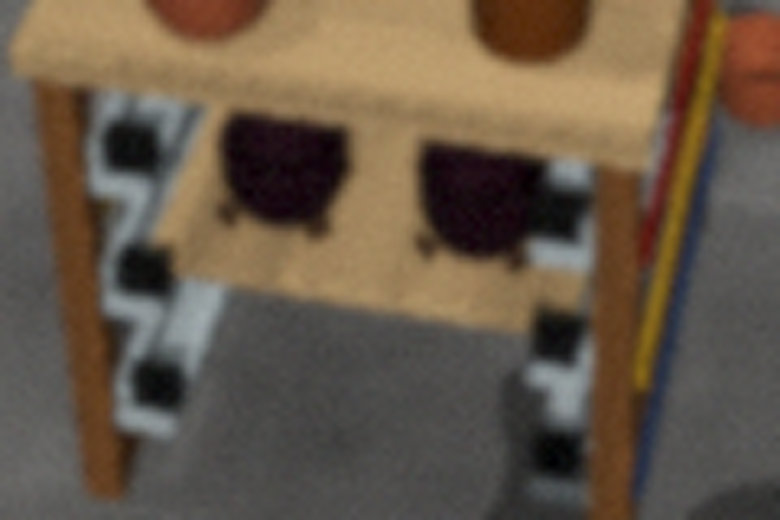

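The front view shows the panel on the middle (yellow) ledges against the black stops (145,268; 560,333), with lamps a and b upright between their cleats. Releasing gently.

```bash
python3 -m creep '[{"dx":0,"dy":0,"dz":0,"roll":0,"fingers":6},{"dx":0,"dy":0,"dz":0,"roll":0,"fingers":12},{"dx":0,"dy":0,"dz":0,"roll":0,"fingers":18},{"dx":0,"dy":0,"dz":0,"roll":0,"fingers":26},{"dx":0,"dy":0,"dz":0,"roll":0,"fingers":36},{"dx":0,"dy":0,"dz":0,"roll":0,"fingers":44},{"dx":0,"dy":0,"dz":0,"roll":0,"fingers":44},{"dx":0,"dy":0,"dz":0,"roll":0,"fingers":44}]' 20
python3 -c "
from h import *
est();go(.5553,.02,.25)"
```

```text
time_s: 21.58
tool_pos: [0.5557, 0.0203, 0.132]
tool_rot: [[0.996, 0.0, 0.094], [-0.094, 0.0, 0.996], [0.0, -1.0, 0.0]]
contact_force: [0.2, -0.2, 0.3]
gripper_width: 0.513
est mid [0.5763 0.2137] rel (np.float64(0.003544094988983982), np.float64(-0.0003506103078822943)) yaw 84.61439850275197 underside 0.11450746562602786 F [ 0.2078 -0.1982  0.3402] [-0.013   0.0207 -0.002 ] t 21.5833
t 21.58 pos [0.5557 0.0203 0.132 ] zang 84.61439850275197 ydir [ 0.0002  0.0001 -1.    ] F [ 0.2078 -0.1982  0.3402] g 0.513 j [ -4.5735  13.0511 -17.7184  59.2212   0.0037   0.8121]
rows(40mm): [-0.0098 -2.9498 -0.0075]
```

Free of the handle; rise and back away (-z tool is away from the rack) to leave the views clear.

```bash
python3 -m creep '[{"dx":0,"dy":-0.3,"dz":0,"roll":0,"fingers":44},{"dx":0,"dy":-0.7,"dz":0,"roll":0,"fingers":44},{"dx":0,"dy":-1,"dz":0,"roll":0,"fingers":44},{"dx":0,"dy":-1,"dz":0,"roll":0,"fingers":44},{"dx":0,"dy":-0.6,"dz":-0.5,"roll":0,"fingers":44},{"dx":0,"dy":0,"dz":-1,"roll":0,"fingers":44},{"dx":0,"dy":0,"dz":-1,"roll":0,"fingers":44},{"dx":0,"dy":0,"dz":-1,"roll":0,"fingers":44},{"dx":0,"dy":0,"dz":-1,"roll":0,"fingers":44},{"dx":0,"dy":0,"dz":-1,"roll":0,"fingers":44},{"dx":0,"dy":0,"dz":-0.5,"roll":0,"fingers":44},{"dx":0,"dy":0,"dz":0,"roll":0,"fingers":44}]'
python3 -c "
from h import *
go(0,0,0)
p,d=capture('side');crop('s',p,225,195,375,325,5,'c29.png')
p,d=capture('top');crop('s',p,190,140,320,250,6,'c30.png');np.savez('top7.npz',p=p,d=d)
x=np.array([np.cos(np.radians(84.6)),np.sin(np.radians(84.6))]);y=np.array([-x[1],x[0]])
for f in (-.09,-.215):
  for b in (.045,-.045): 
    for e in (-.004,0,.004): q=proj('top',[*(np.array([.5756,.2102])+(f+e)*x+b*y),.123]);print(f,e,b,q,'crop',(q-[190,140]+.5)*6)
"
```

```text
time_s: 22.58
tool_pos: [0.5329, -0.223, 0.2768]
tool_rot: [[0.995, 0.001, 0.099], [-0.099, -0.002, 0.995], [0.001, -1.0, -0.002]]
contact_force: [-1.0, 0.3, -0.1]
gripper_width: 0.515
t 22.58 pos [ 0.5329 -0.223   0.2768] zang 84.31471015433279 ydir [ 0.0011 -0.0022 -1.    ] F [-1.0094  0.2777 -0.1019] g 0.515 j [-29.0797   9.8004  -3.6136  76.4709  -0.0801 -23.3946]
rows(40mm): [-13.8183   6.8941   4.2428]
-0.09 -0.004 0.045 [272.1921 214.2464] crop [496.1524 448.4784]
-0.09 0 0.045 [271.0532 214.1084] crop [489.3193 447.6501]
-0.09 0.004 0.045 [269.9144 213.9703] crop [482.4862 446.8219]
-0.09 -0.004 -0.045 [275.7125 189.0786] crop [517.2749 297.4713]
-0.09 0 -0.045 [274.5858 188.942 ] crop [510.5149 296.6517]
-0.09 0.004 -0.045 [273.4591 188.8054] crop [503.7548 295.8321]
-0.215 -0.004 0.045 [307.7801 218.5603] crop [709.6803 474.3615]
-0.215 0 0.045 [306.6413 218.4222] crop [702.8476 473.5333]
-0.215 0.004 0.045 [305.5025 218.2842] crop [696.0149 472.705 ]
-0.215 -0.004 -0.045 [310.92   193.3471] crop [728.5201 323.0825]
-0.215 0 -0.045 [309.7934 193.2105] crop [721.7604 322.263 ]
-0.215 0.004 -0.045 [308.6668 193.0739] crop [715.0008 321.4435]
```

View pics/c29.png

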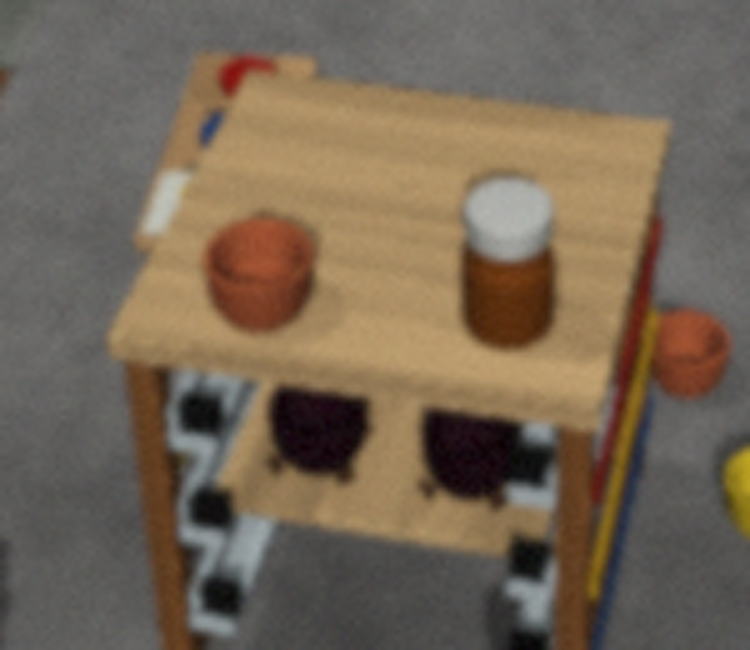

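View pics/c30.png

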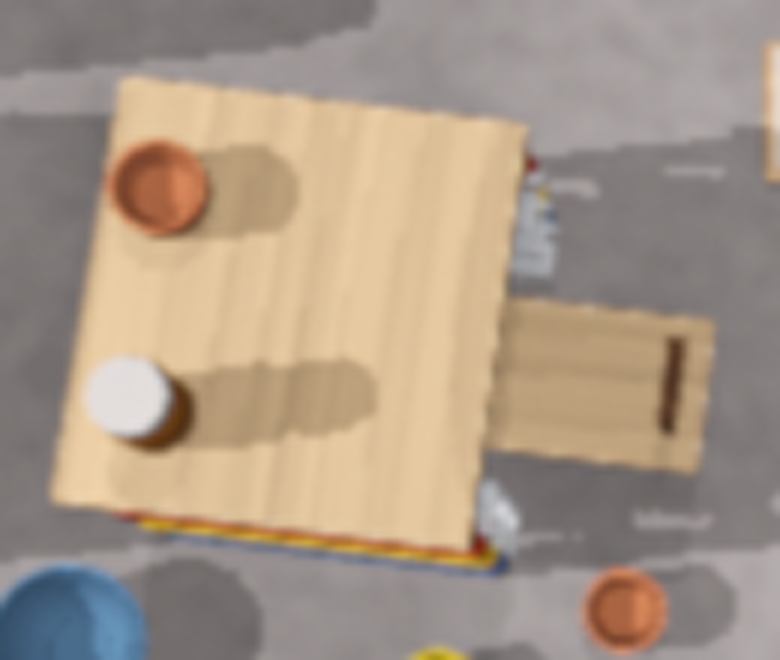

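```bash
python3 -c "
from h import *
t=np.load('top7.npz')
p,d=t['p'],t['d'];i=camera_info('top')
u,v=np.meshgrid(np.arange(278,298),np.arange(196,212));u=u.ravel();v=v.ravel();q=np.linalg.solve(i['mtx'],np.array([u,v,np.ones(len(u))]))*d[v,u];X=(i['pose'][:3,:3]@q).T+i['pose'][:3,3]
X=X[abs(X[:,2]-.123)<.015]
A=np.c_[X[:,1],np.ones(len(X))];print('tongue z',np.median(X[:,2]),'slope',np.linalg.lstsq(A,X[:,2],rcond=None)[0][0],len(X))
print(sense()['contact_force'],sense()['time_s'])
sign_off()"
```

```text
tongue z 0.12281093847059654 slope 0.005498866964374261 320
[-0.0781 -0.2201  1.75  ] 22.6833
the job is handed in; nothing more can be done
```

I handed the job in at about 22.7 s. The tray, with the last lamp added, lies on the yellow rail pair. The plan board showed the yellow disc on the white place.

**Lamp placing:** After release, the last lamp stood upright in the empty seat, about 1.5 mm from its centre by camera. I then gripped the tray by its handle at 110 N, carried it level and slid it in.

**Final checks:**
- **Tray position:** The tongue corners put the tray about 4 mm past the nominal home point. That fits the stops and is inside the allowed range of −10 to +8 mm. It is centred to within about 1 mm and in line to within about 0.3°.
- **Level and height:** The tongue's top measures 122.8 mm above the table, where 123 mm means it is resting on the ledges. The slope is about 0.005 rad.
- **Bystanders:** clay1, the jar, clay2 and the plan board look undisturbed in the last pictures. The other bystanders were not measured again; the path kept clear of them.

**Not confirmed:**
- **Stops:** I felt no clear force rise at the stops. Contact with them is inferred from the pictures and the measured position.
- **Last lamp:** It is hidden under the top board at the end. I last saw it partly, in place, with the tray about 45 mm short of home. Lamps a and b are visible standing between their cleats.

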